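# Load a bench-top deburring machine

### The arm

A 6-joint arm with a two-finger parallel gripper is mounted at the origin on the work surface. World frame = base frame: x ahead of the robot, y to its left, z up, the work surface at z = 0. Lengths are in mm, angles in rad, forces in N, time in s.
With the tool pointing down it reaches from about 350 to 775 mm from the base axis. Payload 7.3 kg.
Tool frame: the origin (TCP) lies midway between the tips of the shut fingers; the grasp point (between the pads) lies 19 mm behind it; z points along the fingers, y is the line along which they close (so a half turn about z gives the same grasp; the last joint's range is limited). The gripper opens to 92 mm and grips with 3 to 60 N. Pads are 19 mm wide; open, the fingers measure 130 mm over their backs; the gripper's body (75 mm by 190 mm) begins 47 mm behind the grasp point.
Start: joints at [-1.339, 0.342, 1.524, -0, 1.275, -0.146], TCP at [193.683, -487.987, 226.741] pointing down, gripper open.
Joint ranges: [-2.53, 2.53], [-0.77, 2.02], [0.04, 2.7], [-1, 4.14], [0.28, 2.66], [-3.11, 3.11]. Speed limits (rad/s): [2.57, 2.57, 3.14, 3.14, 3.14, 3.14].

### API

Orientations are given as [roll, pitch, yaw] about the fixed x, y, z axes, in that order (R = Rz(yaw) Ry(pitch) Rx(roll)).
In Python, from plant import bot gives the robot as it stands.
- The arm moves only by the tool servo_tool, never from a script. Its argument "deltas" is a list of rows, each a list of 2 entries, a list of its own where there are three numbers: the shift along the tool's x, y, z in m, then the turn, a rotation vector about the tool's x, y, z in degrees. A call has 1 to 20 rows; each row shifts and turns the commanded pose from where the row before left it, along the tool's axes as they then stand; what a row does not reach is not made up. A row lasts 1/8 s, in which the tool goes at most 62.5 mm and 10.7 degrees, less where a joint would pass 70% of its speed; a pose out of reach is approached as far as the arm can. A call with a gripper value outside its range is refused whole. "fingers" is the opening, from 0 (shut) to 1 (fully open), set as the call begins (left out, the last holds). The fingers move at their own pace and stop on an object; the grip force is fixed at half the most. Time passes only in rows, so rows that do not move let the fingers close. It gives the time, the measured TCP pose, the force, the opening and the grip force at its end, in the units of the state.
- bot.get_obs(): the state, without advancing time (a new reading comes with each control period).
- bot.capture(name): name is "side" or "top"; returns the picture (384x512x3 uint8, red, green, blue); there is no depth.
- bot.camera_model(name): a dict with "mtx" (3x3 intrinsics, pixels), "xyz" and "rotation" of the camera in the world. Camera axes: x right, y down, z forward; pixel columns grow to the right and rows downward; lengths in mm; the calibration is good to about 2 mm. A picture is of the moment at which its call begins. camera_model takes no time and is no camera call.
- bot.close_job(): hands the job in; it is judged then, once.
The state is a dict: "time": time; "joint_positions": joint angles; "dq": joint speeds; "tau": joint torques, N m; "tool_pos": TCP position; "tcp_rot": TCP orientation; "contact_force": force on the tool from outside, world axes, zero at the start; "moment": the same for the moment, N m; "grip_width": finger opening in mm; "finger_force": force on a finger pad.
Only numpy, scipy, OpenCV 4.12 (cv2) and the standard library are available. Lean on these libraries where they do the work, as an engineer would, in place of code of your own. Each camera call takes 0.05 s, during which the arm holds its last target. There are 200 camera calls.

### The job

Get the deburring machine ready to run: put every aluminium channel offcut on the bench into its tub, then tip the grinding stones out of the cup into the tub on top of them (any that spill go in too), and then shut the lid fully. The vent filter sleeve must also be pushed fully home on the vent spigot, and the empty cup left standing upright on the bench; leave the screwdriver and the blue meter alone.

Things in the scene. Friction and masses are not known exactly. Their poses are not given: they have to be found in the camera images.
- machine: Grey bench-top deburring machine, fixed. Base 210 x 210 mm and 35 mm high, origin at the centre of the base's underside on the bench; x points from the control panel to the hinge side, y to the side away from the vent. A ledge 35 mm high, 110 mm wide in x, sticks out on its -y side to y = -215 mm and carries the vent spigot.
- tub: Square grey open tub fixed on the base, 190 x 190 x 80 mm outside, walls and floor 6 mm (inside 178 x 178 x 74 mm). Origin at the centre of the tub's underside, 35 mm above the bench; axes as the machine's. Its rim is 115 mm above the bench.
- lid (a joint): Angle (rad) of the hinged lid of the tub: 0 is shut flat on the rim, about 1.57 upright, 1.85 fully open. Stiff hinge: it stays where it is left. The lid is an aluminium plate 190 x 190 x 8 mm hinged along the tub's +x rim.
- lid_hinge (a point): Middle of the lid's hinge line, on top of the tub's +x rim (95 mm from the tub's centre, 115 mm above the bench); the line runs along the tub's y.
- lid_handle (a point): Grip point of the small black knob (28 mm wide) on the lid's outer face, 160 mm from the hinge, on the centre line, 35 mm out from the outer face; the knob stands 43 mm off the face.
- spigot_base (a point): Foot of the upright round steel vent spigot on the ledge (165 mm to the -y side of the tub's centre), on its axis, 35 mm above the bench. The spigot is 42 mm in diameter and 40 mm high, its top 8 mm tapered.
- sleeve: Vent filter: a rigid black ribbed sleeve, a tube open at both ends, 61 mm outside diameter, 47 mm bore, 60 mm long, standing on end on the bench. Origin at the centre of its lower end, z along its axis; either end may go down.
- cup: Round steel cup, no handle, 62 mm diameter at the foot, widening to 70 mm at the rim, 90 mm high, wall 3 mm, floor 5 mm, standing on the bench with the stones in it. Origin at the centre of its underside, z towards its mouth.
- cup_rim (a point): Centre of the cup's mouth, 90 mm above its underside.
- offcut1: Aluminium U-channel offcut, 75 mm long (its x), 34 mm wide (y), 26 mm high, 5 mm walls, lying open side down on the bench; origin at the centre of its underside. Two to four of the four offcuts are present.
- offcut2: Aluminium U-channel offcut, 75 mm long (its x), 34 mm wide (y), 26 mm high, 5 mm walls, lying open side down on the bench; origin at the centre of its underside. Two to four of the four offcuts are present.
- offcut3: Aluminium U-channel offcut, 75 mm long (its x), 34 mm wide (y), 26 mm high, 5 mm walls, lying open side down on the bench; origin at the centre of its underside. Two to four of the four offcuts are present.
- offcut4: Aluminium U-channel offcut, 75 mm long (its x), 34 mm wide (y), 26 mm high, 5 mm walls, lying open side down on the bench; origin at the centre of its underside. Two to four of the four offcuts are present.
- stone1: Brown ceramic grinding stone, a smooth short cylinder 20 mm in diameter and 18 mm long, origin at its centre, z along its axis; at the start in the cup.
- stone2: Brown ceramic grinding stone, a smooth short cylinder 20 mm in diameter and 18 mm long, origin at its centre, z along its axis; at the start in the cup.
- stone3: Brown ceramic grinding stone, a smooth short cylinder 20 mm in diameter and 18 mm long, origin at its centre, z along its axis; at the start in the cup.
- stone4: Brown ceramic grinding stone, a smooth short cylinder 20 mm in diameter and 18 mm long, origin at its centre, z along its axis; at the start in the cup.
- stone5: Brown ceramic grinding stone, a smooth short cylinder 20 mm in diameter and 18 mm long, origin at its centre, z along its axis; at the start in the cup.
- stone6: Brown ceramic grinding stone, a smooth short cylinder 20 mm in diameter and 18 mm long, origin at its centre, z along its axis; at the start in the cup.
- stone7: Brown ceramic grinding stone, a smooth short cylinder 20 mm in diameter and 18 mm long, origin at its centre, z along its axis; at the start in the cup.
- stone8: Brown ceramic grinding stone, a smooth short cylinder 20 mm in diameter and 18 mm long, origin at its centre, z along its axis; at the start in the cup.
- screwdriver: Bystander: a screwdriver 200 mm long lying on the bench.
- meter: Bystander: a blue measuring instrument, 150 x 90 x 45 mm, lying on the bench.
Things that resemble listed ones, but are neither listed nor needed, are in the scene too. Leave any brown or turquoise look-alike of the offcut2 alone.

How it is judged:
By the outcome, as a careful person would: the job done as asked, in the order asked, and still so for the second after the job is handed in, with the robot touching nothing.
Of offcut1, offcut2, offcut3, offcut4 only 2 to 4 are there at a start; the rules pass over those that are not, and their reading is None.
At some moment in a run one of offcut1, offcut2, offcut3, offcut4, sleeve may be knocked a few centimetres aside while the robot is not near it.
It also fails if it takes over 210 s, if anything falls off the work surface, if the arm or the gripper's body presses on something with over 40 N, if the wrist force passes 120 N, or if a joint passes its speed limit or range.

## Working session

There is one attempt and no reset: what is moved stays moved. The work goes in short steps, Python scripts to look and compute and a tool call to move; the robot and the scene stay as the last step left them, time stands still between calls to the robot, and variables do not carry over. Pictures are saved under pics/ and viewed, at most 14 in all, crops included, and the job is handed in when it is done.

Besides the shell and the picture viewer there is one more tool, called by a JSON object that holds its "fn" and its "kwargs". servo_tool: Moves the arm, as the interface text tells. Its arguments: {"type":"object","properties":{"deltas":{"type":"array"},"fingers":{"type":"number"}},"required":["deltas"]}

```bash
ls; mkdir -p pics; python3 - <<'E'
from plant import bot
import cv2,numpy as np
for n in ("top","side"):
    im=bot.capture(n); cv2.imwrite(f"pics/{n}0.png",cv2.resize(im[:,:,::-1],(800,600),interpolation=cv2.INTER_CUBIC)); np.save(f"{n}0.npy",im)
    m=bot.camera_model(n); print(n,m)
o=bot.get_obs(); print(o)
E
```

```text
pics
top {'mtx': array([[412.29188047,   0.        , 252.74548459],
       [  0.        , 412.29188047, 182.86607877],
       [  0.        ,   0.        ,   1.        ]]), 'xyz': array([ 478.86542273,   46.22571266, 1165.43082763]), 'rotation': array([-3.07583165,  0.00682002, -1.57081146])}
side {'mtx': array([[493.30332315,   0.        , 256.06567881],
       [  0.        , 493.30332315, 191.58685325],
       [  0.        ,   0.        ,   1.        ]]), 'xyz': array([  82.99461463, 1303.53781986,  919.68657155]), 'rotation': array([-2.09864257,  0.01780244, -2.81256135])}
{'time': 0.1, 'joint_positions': array([-1.33898064e+00,  3.42636986e-01,  1.52492131e+00, -1.80772283e-05,
        1.27538652e+00, -1.45990499e-01]), 'dq': array([ 0.0012363 ,  0.00026186, -0.00311517,  0.00035406,  0.00049517,
       -0.00080343]), 'tau': array([ 1.76458303e-03, -4.32003450e+01, -2.44694209e+01,  7.17797340e-02,
        5.26439014e-02, -5.60283740e-05]), 'tool_pos': array([ 193.59975416, -487.61285379,  226.12285653]), 'tcp_rot': array([-3.14025236e+00, -1.79598878e-04,  3.77811344e-01]), 'contact_force': array([-0.38669723, -0.71238634,  0.49366522]), 'moment': array([-0.01431464, -0.00049124,  0.02058039]), 'finger_force': 0.0, 'grip_width': 91.8726305306589}
```

View pics/top0.png

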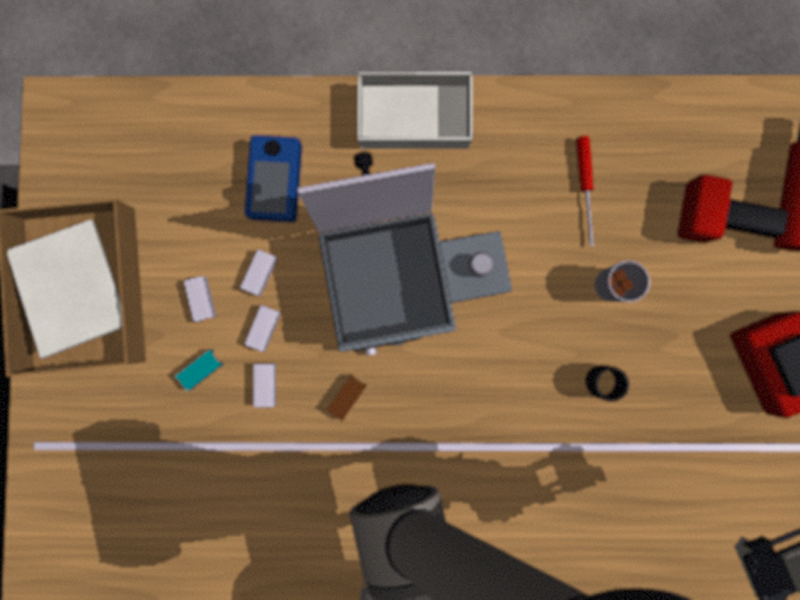

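View pics/side0.png

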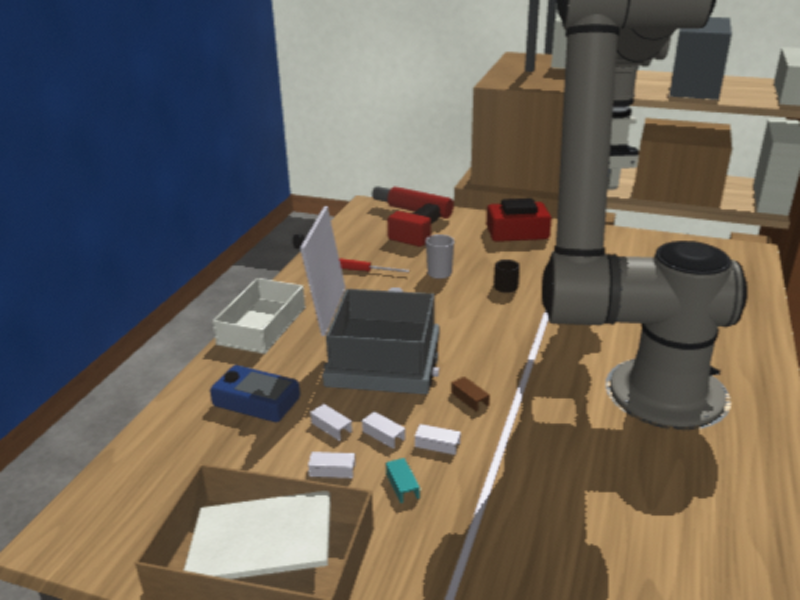

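Top view (800x600 px). Offcut candidates:
- Pale aluminium channels at (258,272), (198,298), (262,328) and (264,385). I choose these four.
- Turquoise look-alike at (198,370) and brown look-alike at (345,397). I leave both alone.

The other things:
- The cup with brown stones is at (625,282), the black sleeve at (607,383) and the spigot at (481,264).
- The lid is open, with its knob at (363,160). The knob is black too, but it isn't the sleeve.

Next I measure and check the choice in a close crop.

```bash
cat > h.py <<'E'
import numpy as np, cv2, json
from scipy.spatial.transform import Rotation as Ro
from plant import bot
def cam(n):
    m=bot.camera_model(n); return m["mtx"],np.array(m["xyz"]),Ro.from_euler("xyz",m["rotation"]).as_matrix()
def ray(n,uv,z):
    K,C,R=cam(n); d=R@np.linalg.inv(K)@np.array([uv[0],uv[1],1.]); return (C+d*(z-C[2])/d[2])
def proj(n,p):
    K,C,R=cam(n); q=K@(R.T@(np.asarray(p,float)-C)); return q[:2]/q[2]
def blobs(mask,lo,hi):
    cs,_=cv2.findContours(mask.astype(np.uint8),cv2.RETR_EXTERNAL,cv2.CHAIN_APPROX_NONE)
    return [c for c in cs if lo<cv2.contourArea(c)<hi]
def hsv(im): return cv2.cvtColor(im,cv2.COLOR_RGB2HSV).astype(int)
def offcuts(im):
    h=hsv(im); m=(h[...,2]>165)&(h[...,1]<50)
    out=[]
    for c in blobs(m,150,700):
        P=np.array([ray("top",p,26)[:2] for p in c[:,0,:]],np.float32)
        (cx,cy),(a,b),t=cv2.minAreaRect(P)
        bp=cv2.boxPoints(((cx,cy),(a,b),t)); e1,e2=bp[1]-bp[0],bp[2]-bp[1]
        L=e1 if np.hypot(*e1)>np.hypot(*e2) else e2
        out.append([cx,cy,max(a,b),min(a,b),(np.degrees(np.arctan2(L[1],L[0]))+90)%180-90]+list(c[:,0,:].mean(0)))
    return out
def obs():
    o=bot.get_obs()
    with open("log.jsonl","a") as f: f.write(json.dumps([list(map(float,o[k])) for k in ("joint_positions","tool_pos","tcp_rot")])+"\n")
    return o
E
python3 - <<'E'
from h import *
np.set_printoptions(precision=1,suppress=True)
im=np.load("top0.npy")
for o in offcuts(im): print("off",np.array(o))
h=hsv(im)
cv2.imwrite("pics/crop_off.png",cv2.resize(im[150:275,100:250,::-1],(720,600),interpolation=cv2.INTER_CUBIC))
cv2.imwrite("pics/crop_mach.png",cv2.resize(im[90:270,190:430,::-1],(800,600),interpolation=cv2.INTER_CUBIC))
# sleeve
m=(h[...,2]<60); 
for c in blobs(m,200,900):
    (x,y),r=cv2.minEnclosingCircle(c); print("dark",x,y,r,cv2.contourArea(c),ray("top",(x,y),60))
print(proj("top",[0,0,0]),proj("top",[500,0,0]))
obs()
E
```

```text
off [ 272.9 -451.9  390.1   10.7  -89.9  439.8  285.9]
off [273.4 249.9 311.5   8.1 -89.9 181.2 285.4]
off [ 273.8 -125.   209.5   13.4  -89.9  318.3  285.9]
off [378.9 283.9  73.8  33.    0.8 168.5 247. ]
off [479.8 290.   75.4  32.8 -21.8 167.4 209.7]
off [531.9 403.4  75.8  32.2  15.1 126.9 190.7]
off [579.9 297.8  73.5  32.7 -23.8 164.8 173.7]
dark 387.79412841796875 244.26470947265625 13.486272811889648 425.0 [ 388.1 -304.8   60. ]
dark 507.5763244628906 233.43130493164062 18.746686935424805 468.0 [ 416.8 -622.7   60. ]
dark 495.02569580078125 232.4941864013672 32.74795150756836 507.5 [ 419.3 -589.6   60. ]
dark 0.0 286.0 97.0000991821289 400.0 [277.6 724.7  60. ]
dark 445.9869689941406 134.1173858642578 20.142974853515625 254.0 [ 683.3 -467.9   60. ]
dark 496.978271484375 122.5 39.10072326660156 821.0 [ 714.8 -606.2   60. ]
[272.5 384.9] [271.9 202.5]
```

View pics/crop_off.png

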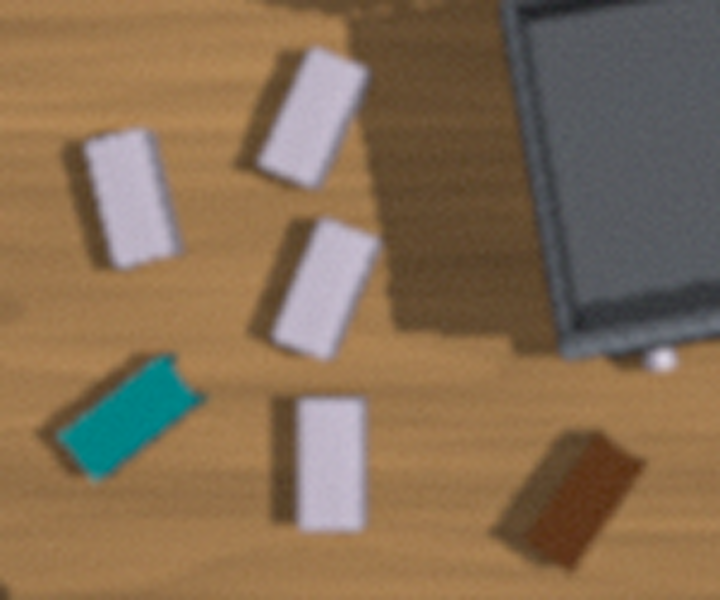

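View pics/crop_mach.png

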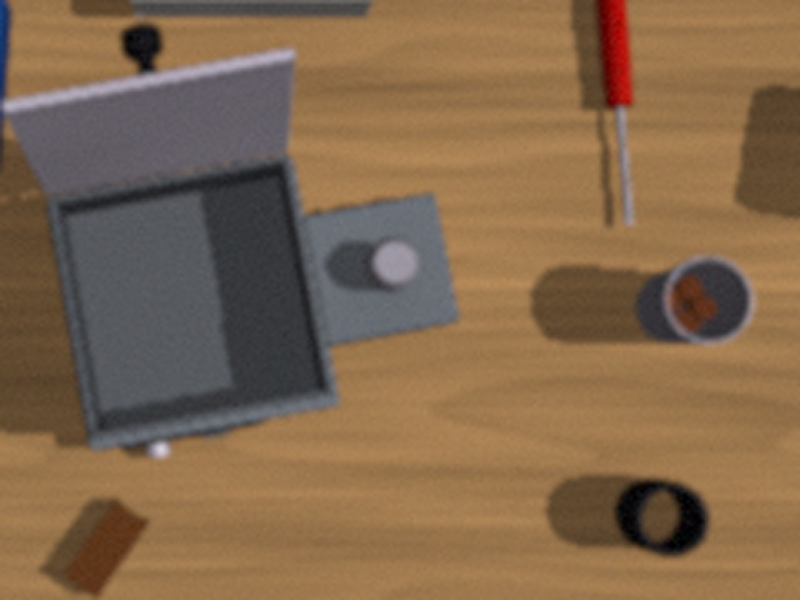

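The crop shows four plain aluminium channels. The turquoise and brown ones have notched ends and aren't wanted. The machine crop gives the tub's rim corners at (92,447), (338,403), (50,195) and (290,160), the spigot top at (396,264), the cup mouth at (707,300) and the sleeve at about (665,518).

```bash
python3 - <<'E'
from h import *
np.set_printoptions(precision=1,suppress=True)
im=np.load("top0.npy"); h=hsv(im)
f=lambda p:(np.array(p)/3.3333+[190,90])-0.35
c=[ray("top",f(p),115)[:2] for p in [(92,447),(338,403),(290,160),(50,195)]]
for i in range(4):
    e=c[(i+1)%4]-c[i]; print("corner",c[i],"edge",np.hypot(*e),np.degrees(np.arctan2(e[1],e[0])))
ctr=np.mean(c,0); print("tub ctr",ctr)
# spigot, cup by circles
g=cv2.cvtColor(im,cv2.COLOR_RGB2GRAY)
def circ(z,cen,rmm,name):
    rp=rmm*412.3/(1165-z)
    sub=cv2.resize(g[int(cen[1])-20:int(cen[1])+20,int(cen[0])-20:int(cen[0])+20],None,fx=8,fy=8,interpolation=cv2.INTER_CUBIC)
    C=cv2.HoughCircles(sub,cv2.HOUGH_GRADIENT,1.5,60,param1=80,param2=15,minRadius=int(8*rp*.85),maxRadius=int(8*rp*1.15))
    if C is None: print(name,None);return
    for q in C[0][:2]:
        uv=[(q[0]+.5)/8-.5+int(cen[0])-20,(q[1]+.5)/8-.5+int(cen[1])-20]; print(name,uv,q[2]/8,rp,ray("top",uv,z))
circ(75,(308.8,169.2),18,"spigot"); circ(90,(402,180),35,"cup"); circ(60,(391,245.7),30.5,"sleeve")
b=[k for k in blobs(h[...,2]<60,200,900) if 370<k[:,0,0].mean()<400][0][:,0,:]
print("sleeve bb",b.min(0),b.max(0))
K=22.75/2; t=[b[:,0].max()+.5-K,b[:,1].max()+.5-K]; print("sleeve top",ray("top",t,60)); K=61*412.3/1165/2
print("sleeve bot",ray("top",[b[:,0].min()-.5+K,b[:,1].min()-.5+K],0))
E
```

```text
corner [444.1 143.5] edge 190.3753920377318 -79.8866498844615
corner [477.5 -43.9] edge 190.40698290739456 10.854048307030679
corner [664.5  -8.1] edge 187.0129652801535 98.30447523272684
corner [637.5 177. ] edge 196.29676237991725 -170.17683510719257
tub ctr [555.9  67.1]
spigot None
cup None
sleeve None
sleeve bb [375 234] [401 255]
sleeve top [ 388.5 -311.    60. ]
sleeve bot [ 383.1 -316.9    0. ]
```

{"fn": "servo_tool", "kwargs": {"deltas": [[[0,0,0],[0,0,-9.8]],[[0,0,0],[0,0,-9.8]],[[0,0,0],[0,0,-9.8]],[[0,0,0],[0,0,-9.8]],[[0,0,0],[0,0,-9.8]],[[0,0,0],[0,0,-9.8]],[[0,0,0],[0,0,-9.8]],[[0,0,0],[0,0,-9.8]]], "fingers": 1}}

```text
time: 1.1
tool_pos: [193.6, -487.7, 226.3]
tcp_rot: [-3.142, -0.001, 1.752]
contact_force: [-0.3, 0.5, 0.4]
grip_width: 91.7
finger_force: 0.0
```

```bash
cat >> h.py <<'E'
def to(p,yaw=None):
    o=obs(); R=Ro.from_euler("xyz",o["tcp_rot"]).as_matrix()
    d=R.T@(np.array(p,float)-o["tool_pos"])
    print("t%.2f pos"%o["time"],np.round(o["tool_pos"],1),"rpy",np.round(np.degrees(o["tcp_rot"]),1),"q",np.round(o["joint_positions"],2),"F",np.round(o["contact_force"],1),"w %.1f"%o["grip_width"])
    print("  delta(m) tool axes",np.round(d/1000,4))
    return d
def sil(name,m,n=1):
    "bounding box of the largest dark blob"
    c=max(blobs(m,30,1e5),key=cv2.contourArea)[:,0,:]; return c.min(0),c.max(0),c
E
python3 - <<'E'
from h import *
np.set_printoptions(precision=1,suppress=True)
im=np.load("top0.npy"); g=cv2.cvtColor(im,cv2.COLOR_RGB2GRAY).astype(int)
print(g[158:182,292:322:2])
s=np.load("side0.npy"); hs=hsv(s)
m=np.zeros(s.shape[:2],bool); m[160:192,308:340]=hs[160:192,308:340,2]<60
a,b,c=sil("side",m); print("sleeve side bb",a,b)
for p in ([386,-314,0],[386,-314,60]): print(proj("side",p),proj("top",p))
print("cup",ray("top",(401.75,179.65),90))
h=hsv(im); m=(h[...,0]<12)&(h[...,1]>120); m[:,:390]=0;m[:,415:]=0;m[:165]=0;m[195:]=0
print(np.argwhere(m).mean(0) if m.any() else None)
to([386,-314,160])
E
```

```text
[[112 113 112 112 111 110 111 109 111 112 110 110 109 114 111]
 [111 112 110 110 111 111 108 111 107 110 109 110 110 110 111]
 [110 110 112 111 110 113 111 103 108 108 109 110 110 109 111]
 [109 103 109 104 106 108  95  93 100 105 106 111 109 110 112]
 [ 95  90  88  91  93  98  89 106 121 119 110 111 110 107 110]
 [ 79  75  77  74  74  84 105 136 144 140 122 109 109 108 112]
 [ 69  64  70  63  68  80 129 154 151 154 137 114 108 111 112]
 [ 66  68  69  70  64  85 145 156 155 156 150 126 106 108 110]
 [ 66  68  69  67  60 100 153 155 155 154 155 136 112 112 110]
 [ 66  67  65  67  58 118 155 157 156 153 158 137 108 109 110]
 [ 62  69  67  63  61 120 151 152 155 153 153 141 112 109 112]
 [ 71  69  68  67  59 116 154 153 152 152 151 142 112 109 108]
 [ 67  66  68  67  59 109 151 154 153 156 153 138 107 111 108]
 [ 68  67  70  66  57  92 145 156 155 154 150 130 110 108 110]
 [ 66  69  67  67  62  71 129 156 153 154 145 124 110 108 112]
 [ 63  69  67  67  59  59 104 139 150 147 131 113 109 106 107]
 [ 70  67  66  64  59  58  76 113 130 124 115 107 108 111 111]
 [ 79  72  66  66  64  61  66  83 100 105 106 110 107 110 109]
 [ 95  84  75  76  74  70  67  73  87  94 106 107 108 111 108]
 [104  97  93  94  93  92  88  81  89  99 108 109 109 112 108]
 [109 106 105 106 106 104 102 101 101 104 108 107 110 109 112]
 [109 108 104 105 105 109 104 107 106 105 103 108 109 110 110]
 [107 106 106 104 109 105 107 104 105 108 107 106 108 109 109]
 [107 106 106 107 107 105 104 110 102 107 112 106 107 109 108]]
sleeve side bb [316 167] [331 186]
[322.7 183.8] [384.2 243.3]
[323.5 169.7] [391.3 245.1]
cup [ 557.9 -335.2   90. ]
[180.5 397.4]
t1.10 pos [ 193.6 -487.7  226.3] rpy [-180.    -0.   100.4] q [-1.3  0.3  1.5  0.   1.3 -1.5] F [-0.3  0.5  0.4] w 91.7
  delta(m) tool axes [0.1 0.2 0.1]
```

```bash
python3 - <<'E'
from h import *
print(ray("top",(308.3,168.2),75).round(1))
# side view check: spigot top predicted pixel and its brightness centroid
s=np.load("side0.npy"); p=proj("side",[584.7,-95.4,75]); print(p)
x,y=p.astype(int); print(cv2.cvtColor(s,cv2.COLOR_RGB2GRAY)[y-6:y+7,x-12:x+13:2])
to([386,-314,150]); to([386,-314,22])
E
```

```text
[589.6 -93.8  75. ]
[253.83840389 186.24523962]
[[147 140 140 142 140 139 137 138 144 141 135 134 140]
 [143 141 140 142 141 138 136 140 144 139 135 137 141]
 [142 142 142 142 139 137 138 143 144 137 137 140 141]
 [143 141 142 141 140 141 142 148 141 137 139 142 122]
 [141 140 143 141 147 161 161 159 140 138 142 144  96]
 [126 133 139 139 156 161 160 160 147 141 144 146 114]
 [ 85  88  93 103 118 123 134 135 131 131 141 142 119]
 [ 63  63  65  68  72  74  80  80  80  86  93  96 103]
 [ 59  61  61  61  61  61  60  61  62  63  65  65  69]
 [ 60  60  60  60  60  60  61  60  61  60  60  61  60]
 [ 60  60  61  60  60  60  60  60  59  61  60  61  60]
 [ 61  60  60  59  61  60  60  60  60  60  61  60  60]
 [ 60  60  60  60  60  60  60  60  59  59  59  60  61]]
t1.10 pos [ 193.6 -487.7  226.3] rpy [-180.    -0.   100.4] q [-1.34  0.34  1.52  0.    1.28 -1.52] F [-0.3  0.5  0.4] w 91.7
  delta(m) tool axes [0.1362 0.2205 0.0765]
t1.10 pos [ 193.6 -487.7  226.3] rpy [-180.    -0.   100.4] q [-1.34  0.34  1.52  0.    1.28 -1.52] F [-0.3  0.5  0.4] w 91.7
  delta(m) tool axes [0.1361 0.2205 0.2045]
```

{"fn": "servo_tool", "kwargs": {"deltas": [[[0.017,0.0276,0.0096],[0,0,0]],[[0.017,0.0276,0.0096],[0,0,0]],[[0.017,0.0276,0.0096],[0,0,0]],[[0.017,0.0276,0.0096],[0,0,0]],[[0.017,0.0276,0.0096],[0,0,0]],[[0.017,0.0276,0.0096],[0,0,0]],[[0.017,0.0276,0.0096],[0,0,0]],[[0.017,0.0276,0.0096],[0,0,0]],[[0,0,0],[0,0,0.4]]]}}

```text
time: 2.22
tool_pos: [388.0, -313.8, 149.0]
tcp_rot: [-3.141, -0.002, 1.742]
contact_force: [-0.1, -0.7, 0.1]
grip_width: 91.9
finger_force: 0.0
```

```bash
python3 - <<'E'
from h import *
to([386,-314,22])
E
```

```text
t2.23 pos [ 388.  -313.8  149. ] rpy [-1.799e+02 -1.000e-01  9.980e+01] q [-0.83  0.38  1.71  0.    1.06 -1.01] F [-0.1 -0.7  0.1] w 91.9
  delta(m) tool axes [-1.00e-04 -1.90e-03  1.27e-01]
```

{"fn": "servo_tool", "kwargs": {"deltas": [[[0,-0.002,0.03],[0,0,0]],[[0,0,0.03],[0,0,0]],[[0,0,0.03],[0,0,0]],[[0,0,0.025],[0,0,0]],[[0,0,0.012],[0,0,0]],[[0,0,0],[0,0,0]]]}}

```text
time: 2.98
tool_pos: [384.9, -316.1, 22.6]
tcp_rot: [-3.141, -0.001, 1.739]
contact_force: [0.0, 0.8, 0.5]
grip_width: 91.5
finger_force: 0.0
```

{"fn": "servo_tool", "kwargs": {"deltas": [[[0,0,0],[0,0,0]],[[0,0,0],[0,0,0]],[[0,0,0],[0,0,0]],[[0,0,0],[0,0,0]],[[0,0,0],[0,0,0]],[[0,0,0],[0,0,0]]], "fingers": 0}}

```text
time: 3.72
tool_pos: [385.6, -316.0, 23.3]
tcp_rot: [3.141, 0.001, 1.739]
contact_force: [-0.4, 1.0, 6.0]
grip_width: 59.8
finger_force: 30.0
```

{"fn": "servo_tool", "kwargs": {"deltas": [[[0,0,-0.03],[0,0,0]],[[0,0,-0.03],[0,0,0]],[[0,0,-0.03],[0,0,0]],[[0.01,0.012,-0.025],[0,0,0]],[[0.02,0.025,0],[0,0,0]],[[0.025,0.033,0],[0,0,0]],[[0.025,0.033,0],[0,0,0]],[[0.025,0.033,0],[0,0,0]],[[0.025,0.033,0],[0,0,0]],[[0.025,0.033,0],[0,0,0]],[[0.02,0.025,0],[0,0,0]],[[0.01,0.01,0],[0,0,0]],[[0,0,0],[0,0,0]]]}}

```text
time: 5.35
tool_pos: [587.7, -93.4, 137.4]
tcp_rot: [-3.14, -0.0, 1.74]
contact_force: [0.2, -0.5, 0.1]
grip_width: 59.5
finger_force: 30.0
```

```bash
python3 - <<'E'
from h import *
to([588.5,-94,137])
for n in ("top","side"):
    im=bot.capture(n); np.save(n+"1.npy",im)
a=np.load("top1.npy")[110:230,230:390,::-1]; b=np.load("side1.npy")[100:220,190:350,::-1]
cv2.imwrite("pics/s1.png",cv2.resize(np.hstack([a,b]),(800,300),interpolation=cv2.INTER_CUBIC))
E
```

```text
t5.35 pos [587.7 -93.4 137.4] rpy [-179.9   -0.    99.7] q [-0.29  0.55  1.45 -0.    1.15 -0.46] F [ 0.2 -0.5  0.1] w 59.5
  delta(m) tool axes [-0.0007  0.0006  0.0004]
```

View pics/s1.png

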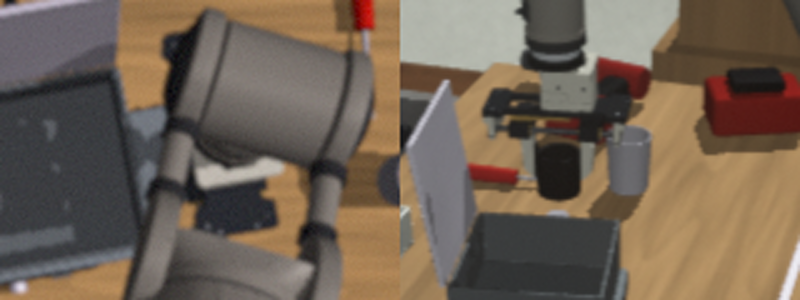

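The side crop shows the sleeve held level, with its bottom at about (558,192), roughly above the spigot top at (556,214). The gripper hides the spigot in the top view, so I check the offsets numerically.

```bash
python3 - <<'E'
from h import *
np.set_printoptions(precision=2,suppress=True,linewidth=200)
s=np.load("side1.npy"); v=s.max(2).astype(int)
m=np.zeros(v.shape,bool); m[155:185,238:270]=v[155:185,238:270]<55
a,b,c=sil("side",m); print(a,b)
hull=cv2.convexHull(c)[:,0,:]
def pred(cx,cy,z0,z1,r):
    t=np.linspace(0,2*np.pi,120)
    P=np.array([proj("side",[cx+r*np.cos(k),cy+r*np.sin(k),z]) for z in (z0,z1) for k in t]); return P.min(0),P.max(0)
print("pred TCP-axis",pred(587.7,-93.4,114.1,174.1,30.5), "+5y",pred(587.7,-88.4,114.1,174.1,30.5),"+5x",pred(592.7,-93.4,114.1,174.1,30.5))
print(v[168:184,246:262:2])
for n in ("side0","side1"):
    g=cv2.cvtColor(np.load(n+".npy"),cv2.COLOR_RGB2GRAY).astype(int); print(n); print(g[182:188,243:264])
for q in ([588.5,-94],[584.7,-95.4]): print(q,pred(*q,75,75,16),pred(*q,67,67,21))
E
```

```text
[244 157] [261 179]
pred TCP-axis (array([243.14, 156.76]), array([261.5 , 180.79])) +5y (array([242.63, 157.38]), array([261.04, 181.48])) +5x (array([241.75, 156.57]), array([260.11, 180.58]))
[[ 28  30  30  29  30  29  29  29]
 [ 29  27  29  30  30  30  29  29]
 [ 28  29  28  31  30  29  27  28]
 [ 28  29  29  28  29  29  30  28]
 [ 30  29  30  28  28  29  28  29]
 [ 29  28  28  27  29  30  28  29]
 [ 31  29  29  29  29  29  28  27]
 [ 33  27  28  28  29  29  28  28]
 [ 32  28  28  29  29  27  29  29]
 [ 46  29  28  30  29  29  28  40]
 [ 87  36  30  29  28  28  35  78]
 [156  87  51  41  40  51  85 154]
 [168 157 135 107 101 139 162 165]
 [170 170 164 156 157 168 172 163]
 [170 170 166 163 168 176 169 164]
 [172 169 167 165 172 176 167 166]]
side0
[[142 141 142 141 142 140 139 138 137 137 138 140 143 146 144 140 137 135 137 137 140]
 [141 140 142 141 141 139 140 140 141 140 142 145 148 147 141 138 137 137 139 141 142]
 [140 141 143 143 141 141 147 155 161 161 161 160 159 151 140 137 138 140 142 143 144]
 [133 137 139 138 139 146 156 159 161 161 160 160 160 156 147 140 141 144 144
[... 245 characters left out ...]
147 146 141 138 138 138 139 142]
 [142 141 143 143 142 140 142 142 141 141 143 146 149 148 143 139 138 139 141 143 143]
 [138 142 143 143 142 144 147 156 161 162 162 162 159 152 141 138 140 142 143 145 144]
 [122 137 139 139 138 145 154 158 160 161 161 159 159 156 146 140 141 144 146 146 147]
 [ 76  80  83  83  87  92  97  97  98 105 112 111 119 129 122 116 116 126 140 142 142]
 [ 61  61  62  62  62  65  64  65  66  70  72  71  75  77  75  75  75  78  83  83  88]]
[588.5, -94] (array([248.06, 184.01]), array([257.29, 188.58])) (array([246.68, 185.3 ]), array([258.76, 191.32]))
[584.7, -95.4] (array([249.22, 183.98]), array([258.45, 188.55])) (array([247.84, 185.27]), array([259.93, 191.29]))
```

{"fn": "servo_tool", "kwargs": {"deltas": [[[0,0.001,0.015],[0,0,0]],[[0,0,0.015],[0,0,0]],[[0,0,0.005],[0,0,0]],[[0,0,0.005],[0,0,0]],[[0,0,0.004],[0,0,0]],[[0,0,0],[0,0,0]]]}}

```text
time: 6.2
tool_pos: [589.0, -93.6, 93.8]
tcp_rot: [-3.141, -0.0, 1.739]
contact_force: [0.7, 1.0, -0.2]
grip_width: 59.5
finger_force: 30.0
```

{"fn": "servo_tool", "kwargs": {"deltas": [[[0,0,0.004],[0,0,0]],[[0,0,0.004],[0,0,0]],[[0,0,0],[0,0,0]]]}}

```text
time: 6.58
tool_pos: [588.8, -93.5, 85.5]
tcp_rot: [-3.141, -0.0, 1.739]
contact_force: [-0.8, 0.2, -0.5]
grip_width: 59.7
finger_force: 30.0
```

{"fn": "servo_tool", "kwargs": {"deltas": [[[0,0,0.006],[0,0,0]],[[0,0,0.006],[0,0,0]],[[0,0,0.006],[0,0,0]],[[0,0,0.005],[0,0,0]],[[0,0,0.003],[0,0,0]],[[0,0,0.002],[0,0,0]],[[0,0,0],[0,0,0]]]}}

```text
time: 7.45
tool_pos: [589.1, -93.6, 58.4]
tcp_rot: [3.141, 0.0, 1.739]
contact_force: [-1.9, 0.6, 2.8]
grip_width: 59.3
finger_force: 30.0
```

{"fn": "servo_tool", "kwargs": {"deltas": [[[0,0,0.002],[0,0,0]],[[0,0,0.001],[0,0,0]],[[0,0,0],[0,0,0]]]}}

```text
time: 7.82
tool_pos: [589.1, -93.7, 58.2]
tcp_rot: [3.14, 0.001, 1.739]
contact_force: [-9.0, 2.6, 23.7]
grip_width: 59.5
finger_force: 30.0
```

{"fn": "servo_tool", "kwargs": {"deltas": [[[0,0,0],[0,0,0]],[[0,0,0],[0,0,0]],[[0,0,0],[0,0,0]],[[0,0,-0.02],[0,0,0]],[[0,0,-0.03],[0,0,0]],[[0,0,-0.04],[0,0,0]],[[0,0,-0.03],[0,0,0]],[[0,0,0],[0,0,0]]], "fingers": 1}}

```text
time: 8.82
tool_pos: [590.4, -94.0, 177.1]
tcp_rot: [3.137, 0.002, 1.739]
contact_force: [0.6, 0.3, -0.9]
grip_width: 91.8
finger_force: 0.0
```

```bash
python3 - <<'E'
from h import *
np.set_printoptions(precision=1,suppress=True)
for n in ("top","side"):
    im=bot.capture(n); np.save(n+"2.npy",im)
for o in offcuts(np.load("top2.npy")):
    if o[2]<100: print("off",np.array(o))
v=np.load("side2.npy").max(2).astype(int)
m=np.zeros(v.shape,bool); m[165:200,238:270]=v[165:200,238:270]<55
a,b,c=sil("side",m); print(a,b)
def pred(cx,cy,z0,z1,r):
    t=np.linspace(0,2*np.pi,120)
    P=np.array([proj("side",[cx+r*np.cos(k),cy+r*np.sin(k),z]) for z in (z0,z1) for k in t]); return P.min(0),P.max(0)
print("home pred",pred(589,-93.6,35,95,30.5))
to([478,289,170])
E
```

```text
off [379.  284.9  73.6  35.7   0.  168.9 246.7]
off [479.7 289.8  75.4  34.3 -21.8 167.5 209.8]
off [535.  403.9  69.7  34.9  14.1 126.5 189.9]
[245 178] [260 186]
home pred (array([243.5, 177. ]), array([261.4, 200.8]))
t8.93 pos [588.7 -93.6 174. ] rpy [-179.9   -0.    99.6] q [-0.3  0.5  1.4 -0.   1.2 -0.5] F [-1.   0.2 -0.3] w 91.6
  delta(m) tool axes [ 0.4 -0.   0. ]
```

{"fn": "servo_tool", "kwargs": {"deltas": [[[0,0,0],[0,0,10.1]],[[0,0,0],[0,0,10.1]],[[0,0,0],[0,0,10.1]],[[0,0,0],[0,0,10.1]],[[0,0,0],[0,0,10.1]],[[0,0,0],[0,0,10.1]],[[0,0,0],[0,0,10.1]],[[0,0,0],[0,0,10.1]],[[0,0,0],[0,0,10.1]],[[0,0,0],[0,0,10.1]],[[0,0,0],[0,0,10.1]],[[0,0,0],[0,0,10.1]]], "fingers": 0.65}}

```text
time: 10.42
tool_pos: [588.2, -93.4, 172.7]
tcp_rot: [3.141, 0.004, -0.382]
contact_force: [0.8, -0.2, -0.8]
grip_width: 59.4
finger_force: 0.0
```

{"fn": "servo_tool", "kwargs": {"deltas": [[[-0.0244,-0.0316,0],[0,0,0]],[[-0.0244,-0.0316,0],[0,0,0]],[[-0.0244,-0.0316,0],[0,0,0]],[[-0.0244,-0.0316,0],[0,0,0]],[[-0.0244,-0.0316,0],[0,0,0]],[[-0.0244,-0.0316,0],[0,0,0]],[[-0.0244,-0.0316,0],[0,0,0]],[[-0.0244,-0.0316,0],[0,0,0]],[[-0.0244,-0.0316,0.02],[0,0,0]],[[-0.0244,-0.0316,0.02],[0,0,0]],[[0,0,0.03],[0,0,0]],[[0,0,0.03],[0,0,0]],[[0,0,0],[0,0,0]]]}}

```text
time: 12.05
tool_pos: [475.6, 288.9, 71.3]
tcp_rot: [3.136, 0.006, -0.376]
contact_force: [-1.0, -0.1, 0.5]
grip_width: 59.8
finger_force: 0.0
```

```bash
python3 - <<'E'
from h import *
np.set_printoptions(precision=1,suppress=True)
im=bot.capture("top");np.save("top3.npy",im)
for o in offcuts(im):
    if o[2]<100: print("off",np.array(o))
to([479.8,290,4])
E
```

```text
off [579.9 297.8  73.5  32.7 -23.8 164.8 173.7]
t12.10 pos [477.  289.4  73.2] rpy [179.8   0.2 -21.6] q [ 0.4  0.6  1.6 -0.   1.   2.4] F [ 0.7 -0.5  0.6] w 59.5
  delta(m) tool axes [ 0.  -0.   0.1]
```

{"fn": "servo_tool", "kwargs": {"deltas": [[[0.0024,-0.0016,0.025],[0,0,0]],[[0,0,0.025],[0,0,0]],[[0,0,0.013],[0,0,0]],[[0,0,0.005],[0,0,0]],[[0,0,0],[0,0,0]]]}}

```text
time: 12.72
tool_pos: [481.4, 290.6, 7.4]
tcp_rot: [-3.141, -0.001, -0.376]
contact_force: [0.5, 0.0, 1.0]
grip_width: 59.8
finger_force: 0.0
```

{"fn": "servo_tool", "kwargs": {"deltas": [[[0,0,0],[0,0,0]],[[0,0,0],[0,0,0]],[[0,0,0],[0,0,0]],[[0,0,0],[0,0,0]],[[0,0,0],[0,0,0]]], "fingers": 0}}

```text
time: 13.35
tool_pos: [481.2, 290.6, 7.2]
tcp_rot: [-3.141, -0.0, -0.376]
contact_force: [-1.5, -0.8, 4.0]
grip_width: 34.0
finger_force: 30.0
```

{"fn": "servo_tool", "kwargs": {"deltas": [[[0,0,-0.03],[0,0,0]],[[0,0,-0.04],[0,0,0]],[[0,0,-0.05],[0,0,0]],[[0,0,-0.04],[0,0,0]],[[0,0,-0.01],[0,0,0]],[[0,0,0],[0,0,0]]]}}

```text
time: 14.1
tool_pos: [480.8, 290.4, 176.4]
tcp_rot: [3.141, 0.0, -0.376]
contact_force: [0.1, 1.0, -0.2]
grip_width: 33.6
finger_force: 30.0
```

```bash
cat >> h.py <<'E'
def plan(p1,yaw1,p2,yaw2):
    "turn about tool z first, then shift in the new frame"
    R=Ro.from_euler("xyz",[180,0,yaw2],degrees=True).as_matrix()
    print("turn z %.1f"%(yaw1-yaw2),"shift m",np.round(R.T@(np.array(p2,float)-p1)/1000,4).tolist())
M=lambda x,y,z=0: np.array([559+.985*x-.174*y, 68.5+.174*x+.985*y, z])
E
python3 - <<'E'
from h import *
o=obs();p=o["tool_pos"];y=np.degrees(o["tcp_rot"][2]);print(p,y)
for s in ((-40,35),(38,35),(-40,-35),(38,-35)): print(s,M(*s)); plan(p,y,M(*s,170),10)
E
```

```text
[480.77198182 290.41247834 176.35833068] -21.55501209172986
(-40, 35) [513.51   96.015   0.   ]
turn z -31.6 shift m [-0.0015, 0.1971, 0.0064]
(38, 35) [590.34  109.587   0.   ]
turn z -31.6 shift m [0.0765, 0.1971, 0.0064]
(-40, -35) [525.69   27.065   0.   ]
turn z -31.6 shift m [-0.0015, 0.2671, 0.0064]
(38, -35) [602.52   40.637   0.   ]
turn z -31.6 shift m [0.0765, 0.2671, 0.0064]
```

{"fn": "servo_tool", "kwargs": {"deltas": [[[0,0.0334,0],[0,0,-10.5]],[[-0.006,0.033,0],[0,0,-10.5]],[[-0.0125,0.031,0],[0,0,-10.6]],[[0,0.0334,0],[0,0,0]],[[0,0.0334,0],[0,0,0]],[[0,0.0334,0],[0,0,0]],[[0,0.0334,0],[0,0,0]],[[0,0,0],[0,0,0]]]}}

```text
time: 15.1
tool_pos: [466.3, 64.1, 174.9]
tcp_rot: [-3.141, 0.004, 0.172]
contact_force: [-1.4, -0.5, 0.1]
grip_width: 34.0
finger_force: 30.0
```

```bash
python3 - <<'E'
from h import *
to(M(-40,-35,62))
E
```

```text
t15.10 pos [466.3  64.1 174.9] rpy [-180.     0.2    9.9] q [-0.03  0.3   1.74 -0.    1.1   1.37] F [-1.4 -0.5  0.1] w 34.0
  delta(m) tool axes [0.0526 0.0467 0.1127]
```

{"fn": "servo_tool", "kwargs": {"deltas": [[[0.026,0.023,0],[0,0,0]],[[0.0266,0.0237,0],[0,0,0]],[[0,0,0.035],[0,0,0]],[[0,0,0.035],[0,0,0]],[[0,0,0.03],[0,0,0]],[[0,0,0.013],[0,0,0]],[[0,0,0],[0,0,0]]]}}

```text
time: 15.98
tool_pos: [526.2, 29.5, 62.8]
tcp_rot: [-3.141, 0.003, 0.176]
contact_force: [-0.0, 0.0, -0.5]
grip_width: 33.9
finger_force: 30.0
```

{"fn": "servo_tool", "kwargs": {"deltas": [[[0,0,0],[0,0,0]],[[0,0,0],[0,0,0]],[[0,0,0],[0,0,0]],[[0,0,-0.03],[0,0,0]],[[0,0,-0.04],[0,0,0]],[[0,0,-0.04],[0,0,0]],[[0,0,0],[0,0,0]]], "fingers": 0.5}}

```text
time: 16.85
tool_pos: [528.9, 28.8, 177.5]
tcp_rot: [3.14, -0.007, 0.175]
contact_force: [-0.1, 0.2, -0.1]
grip_width: 45.9
finger_force: 0.0
```

```bash
cat >> h.py <<'E'
def look(i):
    im=bot.capture("top");np.save(f"top{i}.npy",im)
    np.save(f"side{i}.npy",bot.capture("side"))
    o=obs();p=o["tool_pos"];y=np.degrees(o["tcp_rot"][2]); print("t%.1f"%o["time"],p.round(1),y.round(1),"w%.1f"%o["grip_width"])
    for q in offcuts(im):
        if q[2]<100: print("off",np.round(q,1)); plan(p,y,[q[0],q[1],160],q[4])
E
python3 -c "
from h import *
look(4)"
```

```text
t16.9 [526.8  29.  174. ] 10.0 w45.8
off [377.6 285.3  71.2  30.3   0.7 168.6 246.8]
turn z 9.3 shift m [-0.1459, -0.2582, 0.014]
off [590.  293.7  51.   32.6 -25.8 166.7 169.4]
turn z 35.9 shift m [-0.0585, -0.2657, 0.014]
```

{"fn": "servo_tool", "kwargs": {"deltas": [[[0,0,0],[0,0,9.2]],[[-0.0145,-0.0258,0],[0,0,0]],[[-0.0217,-0.0387,0],[0,0,0]],[[-0.0217,-0.0387,0],[0,0,0]],[[-0.0217,-0.0387,0],[0,0,0]],[[-0.0217,-0.0387,0],[0,0,0]],[[-0.0217,-0.0387,0],[0,0,0]],[[-0.0217,-0.0387,0],[0,0,0]],[[0,0,0.03],[0,0,0]],[[0,0,0.04],[0,0,0]],[[0,0,0.03],[0,0,0]],[[0,0,0],[0,0,0]]], "fingers": 0.65}}

```text
time: 18.45
tool_pos: [376.2, 283.6, 71.1]
tcp_rot: [3.138, 0.007, 0.015]
contact_force: [-0.1, -0.3, 0.3]
grip_width: 59.5
finger_force: 0.0
```

```bash
python3 -c "
from h import *
to([378.9,284.3,5])
look(5)"
```

```text
t18.45 pos [376.2 283.6  71.1] rpy [179.8   0.4   0.8] q [ 0.48  0.45  1.87 -0.    0.84  2.04] F [-0.1 -0.3  0.3] w 59.5
  delta(m) tool axes [ 0.0032 -0.0009  0.0661]
t18.6 [378.4 284.7  73.8] 0.8 w59.5
off [527.4  30.3  74.7  30.1  10.  261.3 192.5]
turn z -9.1 shift m [0.1027, 0.2763, -0.0862]
off [532.2 403.5  75.1  32.2  15.1 126.8 190.6]
turn z -14.2 shift m [0.1795, -0.0747, -0.0862]
off [579.6 297.6  73.2  32.6 -24.  164.9 173.9]
turn z 24.9 shift m [0.1786, -0.0938, -0.0862]
```

{"fn": "servo_tool", "kwargs": {"deltas": [[[0,0,0.03],[0,0,0]],[[0,0,0.025],[0,0,0]],[[0,0,0.01],[0,0,0]],[[0,0,0.004],[0,0,0]],[[0,0,0],[0,0,0]]]}}

```text
time: 19.18
tool_pos: [379.0, 285.1, 5.6]
tcp_rot: [-3.141, -0.001, 0.015]
contact_force: [-0.8, -0.0, -0.5]
grip_width: 59.8
finger_force: 0.0
```

{"fn": "servo_tool", "kwargs": {"deltas": [[[0,0,0],[0,0,0]],[[0,0,0],[0,0,0]],[[0,0,0],[0,0,0]],[[0,0,0],[0,0,0]],[[0,0,-0.03],[0,0,0]],[[0,0,-0.05],[0,0,0]],[[0,0,-0.05],[0,0,0]],[[0,0,-0.04],[0,0,0]],[[0,0,0],[0,0,-9.2]],[[0.01,0.0155,0],[0,0,0]]], "fingers": 0}}

```text
time: 20.42
tool_pos: [390.6, 271.6, 175.4]
tcp_rot: [-3.141, -0.001, 0.179]
contact_force: [-1.2, -0.3, -0.7]
grip_width: 34.1
finger_force: 30.0
```

{"fn": "servo_tool", "kwargs": {"deltas": [[[0.0198,0.031,0],[0,0,0]],[[0.0198,0.031,0],[0,0,0]],[[0.0198,0.031,0],[0,0,0]],[[0.0198,0.031,0],[0,0,0]],[[0.0198,0.031,0],[0,0,0]],[[0.0198,0.031,0],[0,0,0]],[[0.0198,0.031,0],[0,0,0]],[[0.0198,0.031,0],[0,0,0]],[[0.0098,0.0155,0],[0,0,0]],[[0,0,0],[0,0,0]],[[0,0,0],[0,0,0]]]}}

```text
time: 21.8
tool_pos: [601.7, 42.2, 174.8]
tcp_rot: [-3.141, 0.001, 0.176]
contact_force: [0.4, 0.3, -0.0]
grip_width: 33.8
finger_force: 30.0
```

```bash
python3 -c "
from h import *
to(M(38,-35,62))"
```

```text
t21.80 pos [601.7  42.2 174.8] rpy [-1.80e+02  1.00e-01  1.01e+01] q [-0.06  0.53  1.37  0.    1.24  1.34] F [ 0.4  0.3 -0. ] w 33.8
  delta(m) tool axes [0.0006 0.0017 0.1128]
```

Lower and release, then go back up, look, and plan for D.

{"fn": "servo_tool", "kwargs": {"deltas": [[[0,0.0015,0.035],[0,0,0]],[[0,0,0.035],[0,0,0]],[[0,0,0.03],[0,0,0]],[[0,0,0.013],[0,0,0]],[[0,0,0],[0,0,0]]]}}

```text
time: 22.42
tool_pos: [602.4, 40.4, 61.8]
tcp_rot: [-3.141, 0.001, 0.176]
contact_force: [-0.1, 0.2, -0.1]
grip_width: 33.6
finger_force: 30.0
```

{"fn": "servo_tool", "kwargs": {"deltas": [[[0,0,0],[0,0,0]],[[0,0,0],[0,0,0]],[[0,0,0],[0,0,0]],[[0,0,-0.03],[0,0,0]],[[0,0,-0.04],[0,0,0]],[[0,0,-0.04],[0,0,0]],[[0,0,0],[0,0,0]],[[0,0,0],[0,0,0]]], "fingers": 0.5}}

```text
time: 23.42
tool_pos: [602.5, 39.7, 171.6]
tcp_rot: [-3.142, 0.001, 0.175]
contact_force: [0.7, 0.2, -0.6]
grip_width: 46.2
finger_force: 0.0
```

```bash
python3 -c "
from h import *
look(6)"
```

```text
t23.5 [602.1  39.7 170.6] 10.0 w46.0
off [527.   30.1  74.3  30.5  10.6 261.5 192.4]
turn z -0.6 shift m [-0.0756, -0.0044, 0.0106]
off [531.9 403.3  75.8  32.2  15.1 126.9 190.7]
turn z -5.0 shift m [0.0268, -0.3694, 0.0106]
```

{"fn": "servo_tool", "kwargs": {"deltas": [[[0,0,0],[0,0,-5.1]],[[-0.0225,-0.015,0],[0,0,0]],[[-0.0225,-0.03,0],[0,0,0]],[[0,-0.04,0],[0,0,0]],[[0,-0.04,0],[0,0,0]],[[0,-0.04,0],[0,0,0]],[[0,-0.04,0],[0,0,0]],[[0.018,-0.04,0],[0,0,0]],[[0.018,-0.04,0],[0,0,0]],[[0.018,-0.04,0],[0,0,0]],[[0.018,-0.0444,0],[0,0,0]],[[0,0,0.03],[0,0,0]],[[0,0,0.04],[0,0,0]],[[0,0,0.03],[0,0,0]],[[0,0,0],[0,0,0]],[[0,0,0],[0,0,0]]], "fingers": 0.65}}

```text
time: 25.52
tool_pos: [532.9, 403.6, 72.6]
tcp_rot: [-3.141, -0.001, 0.264]
contact_force: [0.3, 0.7, 0.2]
grip_width: 59.5
finger_force: 0.0
```

```bash
python3 -c "
from h import *
to([531.9,403.3,5])
look(7)"
```

```text
t25.52 pos [532.9 403.6  72.6] rpy [-180.    -0.    15.1] q [ 0.53  0.74  1.28 -0.    1.12  1.84] F [0.3 0.7 0.2] w 59.5
  delta(m) tool axes [-0.0011  0.      0.0676]
t25.6 [533.3 403.8  73.6] 15.1 w60.0
off [527.   30.2  74.5  30.1   9.8 261.5 192.7]
turn z 5.3 shift m [-0.07, 0.367, -0.0864]
off [579.7 297.8  73.2  32.5 -23.7 164.9 173.9]
turn z 38.8 shift m [0.0851, 0.0784, -0.0864]
off [608.4  43.5  75.7  26.1   9.9 256.6 163.7]
turn z 5.3 shift m [0.0122, 0.3678, -0.0864]
```

{"fn": "servo_tool", "kwargs": {"deltas": [[[-0.001,0,0.03],[0,0,0]],[[0,0,0.025],[0,0,0]],[[0,0,0.01],[0,0,0]],[[0,0,0.0035],[0,0,0]],[[0,0,0],[0,0,0]]]}}

```text
time: 26.25
tool_pos: [532.0, 403.4, 4.4]
tcp_rot: [-3.141, -0.002, 0.264]
contact_force: [-0.1, 0.7, 0.6]
grip_width: 59.5
finger_force: 0.0
```

{"fn": "servo_tool", "kwargs": {"deltas": [[[0,0,0],[0,0,0]],[[0,0,0],[0,0,0]],[[0,0,0],[0,0,0]],[[0,0,0],[0,0,0]],[[0,0,-0.03],[0,0,0]],[[0,0,-0.05],[0,0,0]],[[0,0,-0.05],[0,0,0]],[[0,0,-0.04],[0,0,0]],[[0,0,0],[0,0,5.1]],[[-0.017,0.0195,0],[0,0,0]]], "fingers": 0}}

```text
time: 27.5
tool_pos: [518.3, 381.5, 173.5]
tcp_rot: [-3.141, -0.001, 0.175]
contact_force: [-0.9, -0.8, -1.6]
grip_width: 33.7
finger_force: 30.0
```

{"fn": "servo_tool", "kwargs": {"deltas": [[[-0.0237,0.035,0],[0,0,0]],[[-0.02,0.035,0],[0,0,0]],[[-0.01,0.035,0],[0,0,0]],[[0,0.035,0],[0,0,0]],[[0,0.035,0],[0,0,0]],[[0,0.035,0],[0,0,0]],[[0,0.035,0],[0,0,0]],[[0,0.035,0],[0,0,0]],[[0,0,0],[0,0,0]],[[0,0,0],[0,0,0]]]}}

```text
time: 28.75
tool_pos: [513.9, 96.2, 173.3]
tcp_rot: [-3.141, 0.0, 0.175]
contact_force: [0.5, 0.7, -0.8]
grip_width: 33.9
finger_force: 30.0
```

```bash
python3 -c "
from h import *
to(M(-40,35,62))"
```

```text
t28.75 pos [513.9  96.2 173.3] rpy [-180.    0.   10.] q [0.04 0.39 1.61 0.   1.14 1.43] F [ 0.5  0.7 -0.8] w 33.9
  delta(m) tool axes [-4.000e-04  1.000e-04  1.113e-01]
```

{"fn": "servo_tool", "kwargs": {"deltas": [[[0,0,0.035],[0,0,0]],[[0,0,0.035],[0,0,0]],[[0,0,0.03],[0,0,0]],[[0,0,0.011],[0,0,0]],[[0,0,0],[0,0,0]]]}}

```text
time: 29.38
tool_pos: [513.9, 96.5, 62.3]
tcp_rot: [-3.142, 0.001, 0.176]
contact_force: [0.8, 0.3, 0.5]
grip_width: 33.7
finger_force: 30.0
```

{"fn": "servo_tool", "kwargs": {"deltas": [[[0,0,0],[0,0,0]],[[0,0,0],[0,0,0]],[[0,0,0],[0,0,0]],[[0,0,-0.03],[0,0,0]],[[0,0,-0.04],[0,0,0]],[[0,0,-0.04],[0,0,0]],[[0,0,0],[0,0,8.5]],[[0,0,0],[0,0,8.5]],[[0,0,0],[0,0,8.4]],[[0,0,0],[0,0,8.4]]], "fingers": 0.5}}

```text
time: 30.62
tool_pos: [514.1, 95.8, 172.8]
tcp_rot: [-3.141, -0.001, -0.42]
contact_force: [0.6, 0.5, 0.3]
grip_width: 45.9
finger_force: 0.0
```

{"fn": "servo_tool", "kwargs": {"deltas": [[[-0.003,-0.0302,0],[0,0,0]],[[-0.003,-0.0302,0],[0,0,0]],[[-0.003,-0.0302,0],[0,0,0]],[[-0.003,-0.0302,0],[0,0,0]],[[-0.003,-0.0302,0],[0,0,0]],[[-0.003,-0.0302,0],[0,0,0]],[[-0.0028,-0.0302,0],[0,0,0]],[[0,0,0.03],[0,0,0]],[[0,0,0.04],[0,0,0]],[[0,0,0.03],[0,0,0]],[[0,0,0],[0,0,0]],[[0,0,0],[0,0,0]]], "fingers": 0.65}}

```text
time: 32.12
tool_pos: [581.1, 297.9, 73.9]
tcp_rot: [-3.14, -0.002, -0.415]
contact_force: [0.3, 0.4, -0.2]
grip_width: 59.8
finger_force: 0.0
```

```bash
python3 -c "
from h import *
to([579.8,297.8,5])
look(8)
s=np.load('side8.npy')[:,:,::-1]
cv2.imwrite('pics/side8.png',cv2.resize(s[170:330,150:360],(787,600),interpolation=cv2.INTER_CUBIC))"
```

```text
t32.12 pos [581.1 297.9  73.9] rpy [-1.799e+02 -1.000e-01 -2.380e+01] q [ 0.36  0.71  1.33 -0.    1.1   2.34] F [ 0.3  0.4 -0.2] w 59.8
  delta(m) tool axes [-0.0012  0.0007  0.0689]
t32.2 [581.3 298.1  74.4] -23.8 w59.6
off [517.9  98.3  76.4  34.1   9.7 236.8 196.2]
turn z -33.4 shift m [-0.096, 0.1863, -0.0856]
off [527.2  30.   75.   30.9  10.3 261.4 192.5]
turn z -34.0 shift m [-0.101, 0.2541, -0.0856]
off [608.5  43.   75.7  28.    9.9 256.6 163.5]
turn z -33.6 shift m [-0.017, 0.2559, -0.0856]
```

View pics/side8.png

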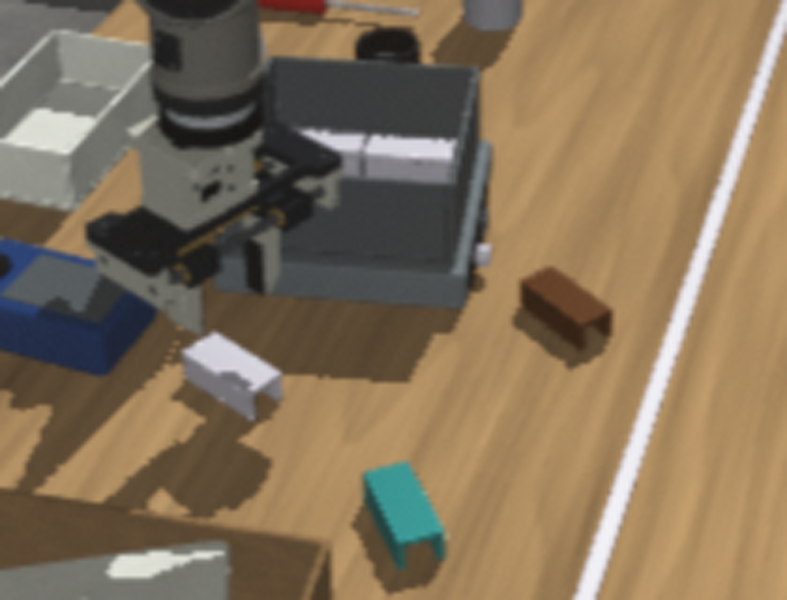

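The side crop shows offcuts lying in the tub. The last aluminium offcut is at (230,375) on the bench, which looks off to the side of the gripper, so it may have been knocked. I check that.

```bash
python3 -c "
from h import *
print(proj('side',[579.8,297.8,13]), proj('side',[579.8,297.8,26]))
print(ray('side',(211.3,270),13))
s0=np.load('side0.npy');print([ (o) for o in []])
cv2.imwrite('pics/side7.png',cv2.resize(np.load('side7.npy')[170:330,150:360,::-1],(787,600)))
t=np.load('side8.npy'); h=hsv(t); m=(h[...,2]>150)&(h[...,1]<60); m[:255]=0; m[285:]=0; m[:,:195]=0;m[:,230:]=0
a,b,c=sil('s',m); print(a,b)
q=[c[c[:,0].argmin()],c[c[:,1].argmin()],c[c[:,0].argmax()],c[c[:,1].argmax()]]
print(q,[ray('side',k,26).round(0) for k in q])
"
```

```text
[211.21071728 269.8659614 ] [210.92195522 266.30664542]
[579.31510497 298.27697717  13.        ]
[]
[199 259] [224 273]
[array([199, 263], dtype=int32), array([206, 259], dtype=int32), array([224, 269], dtype=int32), array([216, 273], dtype=int32)] [array([619., 294.,  26.]), array([607., 271.,  26.]), array([539., 298.,  26.]), array([554., 321.,  26.])]
```

{"fn": "servo_tool", "kwargs": {"deltas": [[[-0.0012,0,0.03],[0,0,0]],[[0,0,0.025],[0,0,0]],[[0,0,0.01],[0,0,0]],[[0,0,0.0045],[0,0,0]],[[0,0,0],[0,0,0]]]}}

```text
time: 32.85
tool_pos: [579.7, 298.4, 3.7]
tcp_rot: [-3.141, -0.001, -0.415]
contact_force: [-0.1, -0.5, -0.8]
grip_width: 59.3
finger_force: 0.0
```

{"fn": "servo_tool", "kwargs": {"deltas": [[[0,0,0],[0,0,0]],[[0,0,0],[0,0,0]],[[0,0,0],[0,0,0]],[[0,0,0],[0,0,0]],[[0,0,-0.03],[0,0,0]],[[0,0,-0.05],[0,0,0]],[[0,0,-0.05],[0,0,0]],[[0,0,-0.04],[0,0,0]],[[0,0,0],[0,0,-8.5]],[[0,0,0],[0,0,-8.5]],[[0,0,0],[0,0,-8.4]],[[0,0,0],[0,0,-8.4]]], "fingers": 0}}

```text
time: 34.35
tool_pos: [578.9, 298.1, 172.6]
tcp_rot: [3.141, 0.001, 0.18]
contact_force: [-0.2, 0.5, -0.1]
grip_width: 33.6
finger_force: 30.0
```

{"fn": "servo_tool", "kwargs": {"deltas": [[[-0.03,0.01,0],[0,0,0]],[[-0.03,0.027,0],[0,0,0]],[[0,0.03,0],[0,0,0]],[[0,0.03,0],[0,0,0]],[[0,0.03,0],[0,0,0]],[[0.01,0.03,0],[0,0,0]],[[0.0276,0.03,0],[0,0,0]],[[0,0,0],[0,0,0]],[[0,0,0],[0,0,0]]]}}

```text
time: 35.48
tool_pos: [589.0, 110.3, 172.4]
tcp_rot: [-3.141, 0.001, 0.175]
contact_force: [-0.2, 0.0, -1.0]
grip_width: 34.0
finger_force: 30.0
```

```bash
python3 -c "
from h import *
to(M(38,35,62))"
```

```text
t35.48 pos [589.  110.3 172.4] rpy [-1.8e+02  1.0e-01  1.0e+01] q [0.06 0.52 1.39 0.   1.23 1.45] F [-0.2  0.  -1. ] w 34.0
  delta(m) tool axes [0.0014 0.001  0.1104]
```

{"fn": "servo_tool", "kwargs": {"deltas": [[[0.0014,0.001,0.035],[0,0,0]],[[0,0,0.035],[0,0,0]],[[0,0,0.03],[0,0,0]],[[0,0,0.01],[0,0,0]],[[0,0,0],[0,0,0]]]}}

```text
time: 36.1
tool_pos: [590.6, 110.3, 63.1]
tcp_rot: [-3.141, 0.001, 0.177]
contact_force: [0.6, -0.6, -1.2]
grip_width: 33.6
finger_force: 30.0
```

{"fn": "servo_tool", "kwargs": {"deltas": [[[0,0,0],[0,0,0]],[[0,0,0],[0,0,0]],[[0,0,0],[0,0,0]],[[0,0,-0.03],[0,0,0]],[[0,0,-0.04],[0,0,0]],[[-0.02,0,-0.04],[0,0,0]],[[-0.04,0,-0.03],[0,0,0]],[[-0.04,0.02,-0.03],[0,0,0]],[[-0.03,0.04,-0.03],[0,0,0]],[[0,0.04,0],[0,0,0]],[[0,0.04,0],[0,0,0]],[[0,0.04,0],[0,0,0]],[[0,0,0],[0,0,0]]], "fingers": 0.5}}

```text
time: 37.72
tool_pos: [494.7, -92.8, 262.8]
tcp_rot: [3.141, 0.0, 0.172]
contact_force: [-0.3, 0.1, -0.4]
grip_width: 46.0
finger_force: 0.0
```

```bash
python3 -c "
from h import *
look(9)
L=[json.loads(l) for l in open('log.jsonl')]
A=[];b=[]
for q,p,r in L:
    r_=np.hypot(p[0],p[1]); t=q[1]+q[2]
    A+= [[1,np.sin(q[1]),np.sin(t),np.cos(t),0,0],[0,np.cos(q[1]),np.cos(t),-np.sin(t),1,0]]; b+=[r_,p[2]]
    
A=np.array(A)[:,:5]; x,res,rk,sv=np.linalg.lstsq(A,b,rcond=None)
print('a0,L1,L2,e,d1-Lt',x.round(1),'rms',np.sqrt(np.mean((A@x-b)**2)),sv)
print([ (np.arctan2(p[1],p[0])-q[0]).__round__(3) for q,p,r in L][:8])
"
```

```text
t37.8 [494.3 -90.5 262.8] 10.0 w45.9
off [527.5  30.   75.5  31.2  10.2 261.5 192.5]
turn z -0.2 shift m [0.0539, -0.1127, 0.1028]
off [599.1 112.5  66.7  31.4   8.3 231.5 166.7]
turn z 1.7 shift m [0.133, -0.1857, 0.1028]
off [608.6  42.7  75.7  28.8  10.  256.6 163.7]
turn z 0.0 shift m [0.1355, -0.1114, 0.1028]
a0,L1,L2,e,d1-Lt [  5.2 505.3 380.   47.  -93.7] rms 0.38761832103910376 [8.09448132 6.61875829 0.5549314  0.43822219 0.41403304]
[np.float64(0.146), np.float64(0.146), np.float64(0.146), np.float64(0.146), np.float64(0.154), np.float64(0.129), np.float64(0.128), np.float64(0.137)]
```

{"fn": "servo_tool", "kwargs": {"deltas": [[[0,0,0],[10,0,0]],[[0,0,0],[10,0,0]],[[0,0,0],[10,0,0]],[[0,0,0],[0,0,0]]]}}

```text
time: 38.33
tool_pos: [494.4, -91.3, 261.2]
tcp_rot: [-2.616, 0.003, 0.173]
contact_force: [-0.7, -0.8, 0.2]
grip_width: 45.6
finger_force: 0.0
```

```bash
python3 -c "
from h import *
to([494,-92,262])"
```

```text
t38.33 pos [494.4 -91.3 261.2] rpy [-149.9    0.2    9.9] q [-0.58  0.45  1.38  0.38  1.68  0.79] F [-0.7 -0.8  0.2] w 45.6
  delta(m) tool axes [-0.0005  0.0002 -0.001 ]
```

{"fn": "servo_tool", "kwargs": {"deltas": [[[0,0,0],[0,10,0]],[[0,0,0],[0,10,0]],[[0,0,0],[0,10,0]],[[0,0,0],[0,0,0]]]}}

```text
time: 38.83
tool_pos: [492.4, -88.3, 262.7]
tcp_rot: [-2.554, -0.445, -0.105]
contact_force: [-0.2, -0.5, 0.3]
grip_width: 46.1
finger_force: 0.0
```

```bash
python3 -c "
from h import *
to([494,-92,262])"
```

```text
t38.83 pos [492.4 -88.3 262.7] rpy [-146.3  -25.5   -6. ] q [-0.78  0.23  1.81  0.75  1.29  0.46] F [-0.2 -0.5  0.3] w 46.1
  delta(m) tool axes [ 0.0015  0.0038 -0.0007]
```

{"fn": "servo_tool", "kwargs": {"deltas": [[[0,0,0],[0,-10,0]],[[0,0,0],[0,-10,0]],[[0,0,0],[0,-10,0]],[[0,0,0],[-10,0,0]],[[0,0,0],[-10,0,0]],[[0,0,0],[-10,0,0]],[[0,0,0],[-10,0,0]],[[0,0,0],[-10,0,0]],[[0,0,0],[-10,0,0]],[[0,0,0],[0,0,0]]]}}

```text
time: 40.08
tool_pos: [496.2, -87.1, 263.9]
tcp_rot: [2.615, -0.002, 0.182]
contact_force: [0.2, -0.3, 0.8]
grip_width: 45.9
finger_force: 0.0
```

```bash
python3 - <<'E'
from h import *
to([494,-92,262])
from scipy.optimize import least_squares
L=[json.loads(l) for l in open('log.jsonl')]
rz=lambda a:Ro.from_euler('z',a).as_matrix(); ry=lambda a:Ro.from_euler('y',a).as_matrix()
def fk(q,x):
    a0,L1,L2,e,d1,Lt,b,c,w=x
    U=np.array
    p=U([0,0,d1])+rz(q[0])@(U([a0,b,0])+ry(q[1])@U([0,0,L1])+ry(q[1]+q[2])@(U([e,0,L2])+rz(q[3])@(U([0,w,0])+ry(q[4])@U([0,0,Lt]))))
    R=rz(q[0])@ry(q[1]+q[2])@rz(q[3])@ry(q[4])@rz(q[5]+c)
    return p,R
def f(x):
    r=[]
    for q,p,t in L:
        P,R=fk(q,x); r+=list(P-p)+list(100*Ro.from_matrix(R.T@Ro.from_euler('xyz',t).as_matrix()).as_rotvec())
    return r
s=least_squares(f,[0,500,380,40,150,250,76,np.pi/2,0],method="trf")
print(s.x.round(3),np.sqrt(np.mean(s.fun**2))); np.save('kin.npy',s.x); print(np.array(s.fun).reshape(-1,6)[-3:].round(1))
E
```

```text
t40.08 pos [496.2 -87.1 263.9] rpy [ 1.498e+02 -1.000e-01  1.040e+01] q [-0.01  0.25  1.67 -0.56  1.17  1.59] F [ 0.2 -0.3  0.8] w 45.9
  delta(m) tool axes [-0.003   0.0029  0.0039]
[ -0.    506.2   379.6    46.5   222.9   318.081  76.4     1.571   0.   ] 3.7535781807242733e-13
[[-0.  0.  0.  0.  0. -0.]
 [-0.  0.  0.  0.  0.  0.]
 [-0. -0.  0.  0.  0. -0.]]
```

```bash
cat > ik.py <<'E'
import numpy as np
from scipy.spatial.transform import Rotation as Ro
a0,L1,L2,e,d1,Lt,b,c,w=np.load('kin.npy')
lo=np.array([-2.53,-.77,.04,-1,.28,-3.11]);hi=np.array([2.53,2.02,2.7,4.14,2.66,3.11])
def ik(p,R):
    wc=np.asarray(p)-Lt*R[:,2]; rw=np.hypot(*wc[:2])
    if rw<b: return None
    q1=np.arctan2(wc[1],wc[0])-np.arcsin(b/rw); r=np.sqrt(rw**2-b**2); z=wc[2]-d1
    l2=np.hypot(L2,e); D=np.hypot(r,z)
    if D>L1+l2: return None
    g=np.arccos((L1**2+D**2-l2**2)/(2*L1*D)); q2=np.arctan2(r,z)-g
    ex,ez=r-L1*np.sin(q2),z-L1*np.cos(q2)
    t=np.arctan2(ex,ez)-np.arctan2(e,L2)   # (e,L2) turned by t
    M=Ro.from_euler('y',t).as_matrix().T@Ro.from_euler('z',q1).as_matrix().T@R
    q4,q5,q6=Ro.from_matrix(M).as_euler('ZYZ'); q6-=c
    w=lambda a,l,h: a if l<=a<=h else (a+2*np.pi if l<=a+2*np.pi<=h else (a-2*np.pi if l<=a-2*np.pi<=h else a))
    return np.array([q1,q2,t-q2,w(q4,-1,4.14),q5,w(q6,-3.11,3.11)])
def ok(q,m=.05): return q is not None and np.all(q>lo+m) and np.all(q<hi-m)
def pose(az,al,roll=0):
    "tool z at azimuth az, al below level; roll about tool z; deg"
    az,al=np.radians([az,al]); z=np.array([np.cos(az)*np.cos(al),np.sin(az)*np.cos(al),-np.sin(al)])
    y=np.array([-np.sin(az),np.cos(az),0]); x=np.cross(y,z)
    return np.c_[x,y,z]@Ro.from_euler('z',roll,degrees=True).as_matrix()
E
python3 - <<'E'
from ik import *
import json
np.set_printoptions(precision=2,suppress=True)
for l in open('log.jsonl'): q,p,t=json.loads(l)
print(np.abs(ik(p,Ro.from_euler('xyz',t).as_matrix())-q).max())
for al in (10,20,30):
  for az in range(-180,180,15):
    for base in (0,180):
        R=pose(az,al,base); C=np.array([558,-335,55]); q=ik(C+11*R[:,2],R)
        if not ok(q): continue
        # pour: az2 anywhere
        res=[]
        for az2 in range(-180,180,15):
            for s in (1,-1):
                T=np.array([559,68,215]); Q=[ik(T+11*R2[:,2],R2) for R2 in (pose(az2,al,base+s*k) for k in range(0,181,30))]
                n=0
                for x in Q:
                    if not ok(x): break
                    n+=1
                if n>=6: res.append((az2,s*(n-1)*30))
        print(al,az,base,q,ok(q),res)
E
```

```text
5.551115123125783e-15
10 15 0 [-1.16  1.02  1.86  1.67  1.36  1.84] True [(-135, 180), (-135, -180), (-15, 180), (-15, -180), (30, 180), (30, -180), (45, 180), (45, -180), (60, -180), (75, -180), (90, 180), (90, -180), (105, 180), (105, -180), (120, 180), (120, -180), (135, 180), (135, -180), (150, 180), (150, -180)]
10 15 180 [-1.16  1.02  1.86  1.67  1.36 -1.31] True [(-135, 180), (-135, -180), (-15, 180), (-15, -180), (30, 180), (30, -180), (45, 180), (45, -180), (60, 180), (75, 180), (90, 180), (90, -180), (105, 180), (105, -180), (120, 180), (120, -180), (135, 180), (135, -180), (150, 180), (150, -180)]
10 30 0 [-1.16  1.06  1.63  1.4   1.46  2.02] True [(-135, 180), (-135, -180), (-15, 180), (-15, -180), (30, 180), (30, -180), (45, 180), (45, -180), (60, -180), (75, -180), (90, 180), (90, -180), (105, 180), (105, -180), (120, 180), (120, -180), (135, 180), (135, -180), (150, 180), (150, -180)]
10 30 180 [-1.16  1.06  1.63  1.4   1.46 -1.12] True [(-135, 180), (-135, -180), (-15, 180), (-15, -180), (30, 180), (30, -180), (45, 180), (45, -180), (60, 180), (75, 180), (90, 180), (9
[... 25096 characters left out ...]
30, 180), (30, -180), (45, 180), (45, -180), (60, 180), (60, -180), (75, 180), (75, -180), (90, 180), (90, -180), (105, 180), (105, -180), (120, 180), (120, -180), (135, 180), (135, -180), (150, -180), (165, 180), (165, -180)]
30 105 180 [-0.85  1.36  0.4   0.54  2.3  -0.94] True [(-180, 180), (-165, 180), (-165, -180), (-150, 180), (-135, 180), (-135, -180), (-120, 180), (-120, -180), (-105, 180), (-105, -180), (-90, 180), (-90, -180), (-15, 180), (0, 180), (15, 180), (30, 180), (30, -180), (45, 180), (45, -180), (60, 180), (60, -180), (75, 180), (75, -180), (90, 180), (90, -180), (105, 180), (105, -180), (120, 180), (120, -180), (135, 180), (135, -180), (150, 180), (165, 180), (165, -180)]
```

```bash
python3 - <<'E'
from h import *; from ik import *
np.set_printoptions(precision=2,suppress=True)
print("cup rim proj side",proj('side',[557.9,-335.2,90]),"foot",proj('side',[557.9,-335.2,0]))
s=np.load('side9.npy'); g=hsv(s); m=(g[...,1]<45)&(g[...,2]>95); z=np.zeros_like(m); z[145:185,262:300]=m[145:185,262:300]
a,b_,c_=sil('s',z); print(a,b_)
t=np.linspace(0,6.3,80)
P=np.array([proj('side',[557.9+r*np.cos(k),-335.2+r*np.sin(k),zz]) for zz,r in((0,31),(90,35)) for k in t]); print(P.min(0),P.max(0))
im=np.load('top9.npy'); print(cv2.cvtColor(im,cv2.COLOR_RGB2GRAY)[166:194:2,384:422:2])
def seg(name,Ps,Rs):
    last=None
    for p,R in zip(Ps,Rs):
        q=ik(p,R); 
        if not ok(q,.03): print(name,"BAD",p,q)
        if last is not None and q is not None and np.abs(q-last).max()>.5: print(name,"jump",last,q)
        last=q
    print(name,"end",last)
D=lambda yaw,tilt: Ro.from_euler('xyz',[180,0,yaw],degrees=True).as_matrix()@Ro.from_euler('y',tilt,degrees=True).as_matrix()
lin=lambda a,b,n=12:[np.array(a)+(np.array(b)-a)*k for k in np.linspace(0,1,n)]
R=pose(30,20,180); print(np.abs(D(30,70)-R).max())
C=np.array([558,-335,55]);zh=np.array([np.cos(.5236),np.sin(.5236),0])
G=C+11*R[:,2]; A=G-110*zh; U=A+[0,0,180]; print(G,A,U)
seg("travel",lin([494,-90,264],U),[D(30,0)]*12)
seg("tilt",[U]*15,[D(30,k) for k in np.linspace(0,70,15)])
seg("desc",lin(U,A),[R]*12); seg("fwd",lin(A,G),[R]*12)
L=G+[0,0,170]; seg("lift",lin(G,L),[R]*12)
T=M(-10,25,205)+11*R[:,2]; seg("to tub",lin(L,T),[R]*12); print(L,T)
seg("roll",[T-11*R[:,2]+11*pose(30,20,180+k)[:,2] for k in range(0,160,10)],[pose(30,20,180+k) for k in range(0,160,10)])
E
```

```text
cup rim proj side [280.83 154.25] foot [280.66 174.95]
[273 150] [290 177]
[271.69 150.31] [289.99 178.75]
[[126 126 128 129 124 126 125 131 135 128 130 132 130 129 127 127 129 128
  126]
 [135 132 136 132 128 124 124 116 102  91  98 111 134 135 132 133 133 131
  135]
 [137 138 130 116 112 116  84  60  57  59  56  64  78 121 142 140 143 141
  142]
 [ 89  82  73  75 122  87  58  59  53  53  59  62  54  69 118 143 139 139
  136]
 [ 67  55  53  96  93  57  61  64  57  55  55  54  55  53  81 146 145 147
  141]
 [ 53  52  62 118  68  56  67  66  65  56  56  58  52  54  59 125 148 144
  144]
 [ 70  58  69 110  71  55  62  61  54  58  55  56  57  55  55 103 144 125
  128]
 [ 88  80  83  96  63  46  44  60  65  64  58  56  55  52  53 103 150 134
  132]
 [ 97  93  88  84  75  49  45  63  82  79  71  61  54  54  53 110 148 131
  128]
 [100  99  97  94  92  64  43  62  93  86  89  76  54  51  60 132 133 123
  122]
 [104 102 101  99  99  76  46  63  92  94  95  93  67  54  88 145 131 129
  131]
 [108 106 103 105 102  87  43  58  91  98  98 100  81  72 123 133 124 125
  123]
 [109 113 107 109 107  92  47  62 100 104 104 105 109 131 133 126 129 123
  123]
 [111 110 113 109 107  93  49  67 102 107 108 104 120 135 129 131 132 127
  128]]
1.1102230246251565e-16
[ 566.95 -329.83   51.24] [ 471.69 -384.83   51.24] [ 471.69 -384.83  231.24]
travel end [-0.81  0.5   1.27  0.    1.38  0.24]
tilt end [-1.32  0.66  1.61  1.13  1.54 -0.75]
desc end [-1.32  0.97  1.64  1.16  1.41 -1.05]
fwd end [-1.13  0.96  1.66  1.32  1.31 -1.03]
lift end [-1.13  0.67  1.64  1.25  1.4  -0.72]
to tub end [-0.44  0.43  2.38  2.05  1.05 -1.26]
[ 566.95 -329.83  221.24] [553.75  96.55 201.24]
roll end [-0.44  0.43  2.38  2.05  1.05  1.36]
```

{"fn": "servo_tool", "kwargs": {"deltas": [[[0,0,0],[10,0,0]],[[0,0,0],[10,0,0]],[[0,0,0],[10,0,0]],[[0,0,0],[0,0,-10]],[[0,0,0],[0,0,-10]],[[0,0,0],[0,0,0]],[[0,0,0],[0,0,0]]], "fingers": 1}}

```text
time: 40.95
tool_pos: [495.4, -90.7, 263.7]
tcp_rot: [3.141, -0.002, 0.521]
contact_force: [1.0, 0.0, 0.1]
grip_width: 91.7
finger_force: 0.0
```

```bash
python3 -c "
from h import *
to([471,-385,235])"
```

```text
t40.95 pos [495.4 -90.7 263.7] rpy [ 1.799e+02 -1.000e-01  2.990e+01] q [-0.33  0.27  1.52  0.    1.35  0.72] F [1.  0.  0.1] w 91.7
  delta(m) tool axes [-0.1678  0.243   0.0287]
```

{"fn": "servo_tool", "kwargs": {"deltas": [[[-0.021,0.0304,0.0036],[0,0,0]],[[-0.021,0.0304,0.0036],[0,0,0]],[[-0.021,0.0304,0.0036],[0,0,0]],[[-0.021,0.0304,0.0036],[0,0,0]],[[-0.021,0.0304,0.0036],[0,0,0]],[[-0.021,0.0304,0.0036],[0,0,0]],[[-0.021,0.0304,0.0036],[0,0,0]],[[-0.021,0.0304,0.0036],[0,0,0]],[[0,0,0],[0,10,0]],[[0,0,0],[0,10,0]],[[0,0,0],[0,10,0]],[[0,0,0],[0,10,0]],[[0,0,0],[0,10,0]],[[0,0,0],[0,10,0]],[[0,0,0],[0,10,0]],[[0,0,0],[0,0,0]],[[0,0,0],[0,0,0]]]}}

```text
time: 43.08
tool_pos: [471.4, -385.4, 234.7]
tcp_rot: [3.139, -1.218, 0.527]
contact_force: [-0.0, 0.2, -0.1]
grip_width: 91.6
finger_force: 0.0
```

```bash
python3 -c "
from h import *
d=to([470.5,-385,51])
R=Ro.from_euler('xyz',obs()['tcp_rot']).as_matrix(); print(R.round(3))
look(10)"
```

```text
t43.08 pos [ 471.4 -385.4  234.7] rpy [179.9 -69.8  30.2] q [-1.32  0.66  1.61  1.13  1.55 -0.74] F [-0.   0.2 -0.1] w 91.6
  delta(m) tool axes [-0.1726 -0.0009  0.0629]
[[ 0.298  0.501  0.812]
 [ 0.174 -0.865  0.47 ]
 [ 0.939  0.001 -0.345]]
t43.2 [ 471.7 -385.   235.5] 30.6 w92.1
off [517.7  98.2  76.   34.1   9.7 236.8 196.2]
turn z 20.9 shift m [0.1265, -0.4687, 0.0755]
off [527.2  30.3  74.9  30.9  10.6 261.4 192.5]
turn z 20.0 shift m [0.1313, -0.3979, 0.0755]
off [599.3 113.   66.1  31.5   9.6 231.4 166.9]
turn z 21.0 shift m [0.2086, -0.4699, 0.0755]
off [608.5  43.   75.7  27.8  10.2 256.6 163.5]
turn z 20.4 shift m [0.2102, -0.3972, 0.0755]
```

{"fn": "servo_tool", "kwargs": {"deltas": [[[-0.0288,0,0.0105],[0,0,0]],[[-0.0288,0,0.0105],[0,0,0]],[[-0.0288,0,0.0105],[0,0,0]],[[-0.0288,0,0.0105],[0,0,0]],[[-0.0288,0,0.0105],[0,0,0]],[[-0.0288,0,0.0105],[0,0,0]],[[0,0,0],[0,0,0]],[[0,0,0],[0,0,0]]]}}

```text
time: 44.18
tool_pos: [471.6, -385.5, 51.8]
tcp_rot: [3.134, -1.221, 0.532]
contact_force: [0.1, -1.0, 0.5]
grip_width: 91.8
finger_force: 0.0
```

```bash
python3 -c "
from h import *
R=Ro.from_euler('xyz',obs()['tcp_rot']).as_matrix()
to(np.array([556.7,-335,55])+11*R[:,2])
np.save('side11.npy',bot.capture('side')); np.save('top11.npy',bot.capture('top'))
a=np.load('top11.npy')[140:300,330:512,::-1]; b=np.load('side11.npy')[120:280,210:392,::-1]
cv2.imwrite('pics/cup11.png',cv2.resize(np.hstack([a,b]),(800,352),interpolation=cv2.INTER_CUBIC))"
```

```text
t44.17 pos [ 471.6 -385.5   51.8] rpy [179.6 -70.   30.5] q [-1.33  0.97  1.64  1.16  1.41 -1.05] F [ 0.1 -1.   0.5] w 91.8
  delta(m) tool axes [ 0.0369 -0.001   0.1028]
```

View pics/cup11.png

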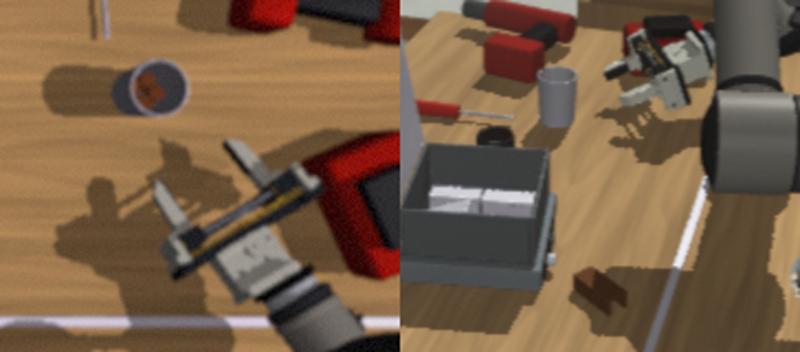

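The top crop shows the gripper aimed at the cup at (158,88), with the fingers straddling its line. The red toolbox at (360,190) sits to the right of the gripper body, and moving forward leads away from it.

{"fn": "servo_tool", "kwargs": {"deltas": [[[0.0062,-0.0002,0.0171],[0,0,0]],[[0.0062,-0.0002,0.0171],[0,0,0]],[[0.0062,-0.0002,0.0171],[0,0,0]],[[0.0062,-0.0002,0.0171],[0,0,0]],[[0.0062,-0.0002,0.0171],[0,0,0]],[[0.0062,0,0.0171],[0,0,0]],[[0,0,0],[0,0,0]],[[0,0,0],[0,0,0]]]}}

```text
time: 45.28
tool_pos: [564.9, -329.7, 50.0]
tcp_rot: [3.141, -1.222, 0.525]
contact_force: [-0.3, 0.1, 0.1]
grip_width: 91.7
finger_force: 0.0
```

{"fn": "servo_tool", "kwargs": {"deltas": [[[0,0,0],[0,0,0]],[[0,0,0],[0,0,0]],[[0,0,0],[0,0,0]],[[0,0,0],[0,0,0]],[[0,0,0],[0,0,0]],[[0,0,0],[0,0,0]]], "fingers": 0}}

```text
time: 46.02
tool_pos: [565.1, -329.9, 50.3]
tcp_rot: [3.14, -1.222, 0.525]
contact_force: [-0.2, -2.9, 1.7]
grip_width: 66.0
finger_force: 29.9
```

```bash
python3 -c "
from h import *
o=obs(); R=Ro.from_euler('xyz',o['tcp_rot']).as_matrix(); print(R.round(3), o['tool_pos']-11*R[:,2])
to(o['tool_pos']+[0,0,170])
to(M(-10,25,205)+11*R[:,2])"
```

```text
[[ 0.296  0.5    0.814]
 [ 0.171 -0.866  0.47 ]
 [ 0.94   0.001 -0.342]] [ 556.1098802  -335.07105074   54.01447455]
t46.02 pos [ 565.1 -329.9   50.3] rpy [179.9 -70.   30.1] q [-1.14  0.96  1.66  1.32  1.31 -1.03] F [-0.2 -2.9  1.7] w 66.0
  delta(m) tool axes [ 1.598e-01  1.000e-04 -5.810e-02]
t46.02 pos [ 565.1 -329.9   50.3] rpy [179.9 -70.   30.1] q [-1.14  0.96  1.66  1.32  1.31 -1.03] F [-0.2 -2.9  1.7] w 66.0
  delta(m) tool axes [ 0.2117 -0.3748  0.1396]
```

{"fn": "servo_tool", "kwargs": {"deltas": [[[0.01,0,-0.0036],[0,0,0]],[[0.02,0,-0.0073],[0,0,0]],[[0.025,0,-0.0091],[0,0,0]],[[0.025,0,-0.0091],[0,0,0]],[[0.025,0,-0.0091],[0,0,0]],[[0.025,0,-0.0091],[0,0,0]],[[0.02,0,-0.0073],[0,0,0]],[[0.01,0,-0.0035],[0,0,0]],[[0,0,0],[0,0,0]]]}}

```text
time: 47.15
tool_pos: [565.1, -329.2, 220.6]
tcp_rot: [3.139, -1.221, 0.527]
contact_force: [-0.3, -0.1, -1.7]
grip_width: 65.8
finger_force: 30.0
```

{"fn": "servo_tool", "kwargs": {"deltas": [[[0.0016,-0.0117,0.0062],[0,0,0]],[[0.0032,-0.0234,0.0124],[0,0,0]],[[0.0032,-0.0234,0.0124],[0,0,0]],[[0.0032,-0.0234,0.0124],[0,0,0]],[[0.0032,-0.0234,0.0124],[0,0,0]],[[0.0032,-0.0234,0.0124],[0,0,0]],[[0.0032,-0.0234,0.0124],[0,0,0]],[[0.0032,-0.0234,0.0124],[0,0,0]],[[0.0032,-0.0234,0.0124],[0,0,0]],[[0.0032,-0.0234,0.0124],[0,0,0]],[[0.0032,-0.0234,0.0124],[0,0,0]],[[0.0032,-0.0234,0.0124],[0,0,0]],[[0.0032,-0.0234,0.0124],[0,0,0]],[[0.0032,-0.0234,0.0124],[0,0,0]],[[0.0032,-0.0234,0.0124],[0,0,0]],[[0.0032,-0.0234,0.0124],[0,0,0]],[[0.0016,-0.0117,0.0062],[0,0,0]],[[0,0,0],[0,0,0]]]}}

```text
time: 49.4
tool_pos: [552.8, 98.4, 199.5]
tcp_rot: [-3.136, -1.219, 0.522]
contact_force: [-0.5, -0.5, -3.3]
grip_width: 66.1
finger_force: 30.0
```

```bash
python3 -c "
from h import *
o=obs(); R=Ro.from_euler('xyz',o['tcp_rot']).as_matrix()
to(M(-10,25,205)+11*R[:,2])
np.save('side12.npy',bot.capture('side')); np.save('top12.npy',bot.capture('top'))
a=np.load('top12.npy')[90:250,170:352,::-1]; b=np.load('side12.npy')[100:260,170:352,::-1]
cv2.imwrite('pics/cup12.png',cv2.resize(np.hstack([a,b]),(800,352),interpolation=cv2.INTER_CUBIC))"
```

```text
t49.40 pos [552.8  98.4 199.5] rpy [-179.7  -69.9   29.9] q [-0.43  0.43  2.38  2.05  1.05 -1.26] F [-0.5 -0.5 -3.3] w 66.1
  delta(m) tool axes [ 0.0016  0.002  -0.0007]
```

View pics/cup12.png

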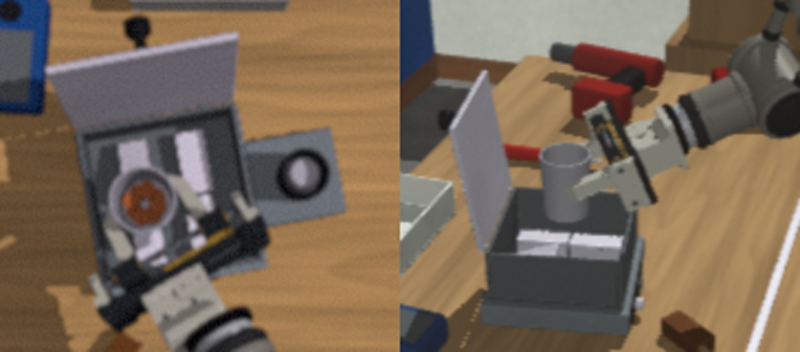

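The top crop shows the cup mouth with the stones at (142,200), over the left half of the tub, and the four offcuts below. The sleeve is seated on the spigot at (302,173). I tip the cup to the right.

{"fn": "servo_tool", "kwargs": {"deltas": [[[0,0,0],[0,0,8]],[[0,0,0],[0,0,10]],[[0,0,0],[0,0,10]],[[0,0,0],[0,0,10]],[[0,0,0],[0,0,10]],[[0,0,0],[0,0,7]],[[0,0,0],[0,0,5]],[[0,0,0],[0,0,5]],[[0,0,0],[0,0,5]],[[0,0,0],[0,0,5]],[[0,0,0],[0,0,5]],[[0,0,0],[0,0,5]],[[0,0,0],[0,0,5]],[[0,0,0],[0,0,5]],[[0,0,0],[0,0,5]],[[0,0,0],[0,0,5]]]}}

```text
time: 51.5
tool_pos: [554.3, 95.6, 200.3]
tcp_rot: [-1.932, 0.248, -1.141]
contact_force: [0.2, -0.2, -2.4]
grip_width: 65.6
finger_force: 30.0
```

{"fn": "servo_tool", "kwargs": {"deltas": [[[0,0,0],[0,0,5]],[[0,0,0],[0,0,5]],[[0,0,0],[0,0,5]],[[0,0,0],[0,0,5]],[[0,0,0],[0,0,5]],[[0,0,0],[0,0,5]],[[0,0,0],[0,0,5]],[[0,0,0],[0,0,5]],[[0,0,0],[0,0,5]],[[0,0,0],[0,0,5]],[[0,0,0],[0,0,0]],[[0,0,0],[0,0,0]],[[0,0,0],[0,0,0]],[[0,0,0],[0,0,0]]]}}

```text
time: 53.25
tool_pos: [554.2, 96.6, 200.5]
tcp_rot: [-2.281, 1.019, -1.679]
contact_force: [-0.8, -1.0, -1.0]
grip_width: 65.9
finger_force: 29.9
```

```bash
python3 -c "
from h import *
to([553,98,200])
np.save('side13.npy',bot.capture('side')); np.save('top13.npy',bot.capture('top'))
a=np.load('top13.npy')[90:250,170:352,::-1]; b=np.load('side13.npy')[100:260,170:352,::-1]
cv2.imwrite('pics/cup13.png',cv2.resize(np.hstack([a,b]),(800,352),interpolation=cv2.INTER_CUBIC))"
```

```text
t53.25 pos [554.2  96.6 200.5] rpy [-130.7   58.4  -96.2] q [-0.43  0.43  2.38  2.05  1.05  1.45] F [-0.8 -1.  -1. ] w 65.9
  delta(m) tool axes [-0.0002  0.0019 -0.0002]
```

View pics/cup13.png

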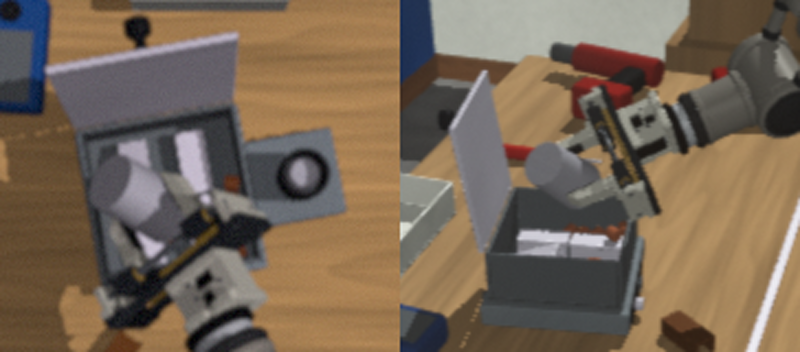

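Stones lie in the tub at (610,232) in the side crop, and the measured load has dropped. I roll the cup back upright and look into it and the tub.

{"fn": "servo_tool", "kwargs": {"deltas": [[[0,0,0],[0,0,-5]],[[0,0,0],[0,0,-10]],[[0,0,0],[0,0,-10]],[[0,0,0],[0,0,-10]],[[0,0,0],[0,0,-10]],[[0,0,0],[0,0,-10]],[[0,0,0],[0,0,-10]],[[0,0,0],[0,0,-10]],[[0,0,0],[0,0,-10]],[[0,0,0],[0,0,-10]],[[0,0,0],[0,0,-10]],[[0,0,0],[0,0,-10]],[[0,0,0],[0,0,-10]],[[0,0,0],[0,0,-10]],[[0,0,0],[0,0,-10]],[[0,0,0],[0,0,-10]],[[0,0,0],[0,0,0]],[[0,0,0],[0,0,0]]]}}

```text
time: 55.6
tool_pos: [554.2, 96.7, 200.5]
tcp_rot: [-3.133, -1.222, 0.515]
contact_force: [-0.3, -0.8, -0.8]
grip_width: 66.2
finger_force: 30.0
```

{"fn": "servo_tool", "kwargs": {"deltas": [[[0.02,0,-0.0073],[0,0,0]],[[-0.0032,0.0234,-0.0124],[0,0,0]],[[-0.0032,0.0234,-0.0124],[0,0,0]],[[-0.0032,0.0234,-0.0124],[0,0,0]],[[-0.0032,0.0234,-0.0124],[0,0,0]],[[-0.0032,0.0234,-0.0124],[0,0,0]],[[-0.0032,0.0234,-0.0124],[0,0,0]],[[-0.0032,0.0234,-0.0124],[0,0,0]],[[-0.0032,0.0234,-0.0124],[0,0,0]],[[-0.0032,0.0234,-0.0124],[0,0,0]],[[-0.0032,0.0234,-0.0124],[0,0,0]],[[-0.0032,0.0234,-0.0124],[0,0,0]],[[-0.0032,0.0234,-0.0124],[0,0,0]],[[-0.0032,0.0234,-0.0124],[0,0,0]],[[-0.0032,0.0234,-0.0124],[0,0,0]],[[-0.0032,0.0234,-0.0124],[0,0,0]],[[-0.0032,0.0234,-0.0124],[0,0,0]],[[0,0,0],[0,0,0]],[[0,0,0],[0,0,0]]]}}

```text
time: 57.98
tool_pos: [564.9, -328.7, 241.2]
tcp_rot: [-3.135, -1.222, 0.518]
contact_force: [0.1, 0.5, -1.1]
grip_width: 65.3
finger_force: 30.0
```

```bash
python3 -c "
from h import *
to([565,-330,51])
np.save('side14.npy',bot.capture('side')); np.save('top14.npy',bot.capture('top'))
t=np.load('top14.npy')
a=cv2.resize(t[120:240,190:320,::-1],(520,480),interpolation=cv2.INTER_CUBIC); b=cv2.resize(t[150:220,370:440,::-1],(280,280),interpolation=cv2.INTER_CUBIC)
c=np.zeros((480,800,3),np.uint8); c[:,:520]=a; c[:280,520:]=b
cv2.imwrite('pics/cup14.png',c)"
```

```text
t57.98 pos [ 564.9 -328.7  241.2] rpy [-179.6  -70.    29.7] q [-1.14  0.64  1.63  1.24  1.42 -0.68] F [ 0.1  0.5 -1.1] w 65.3
  delta(m) tool axes [-0.1789  0.0016  0.0645]
```

View pics/cup14.png

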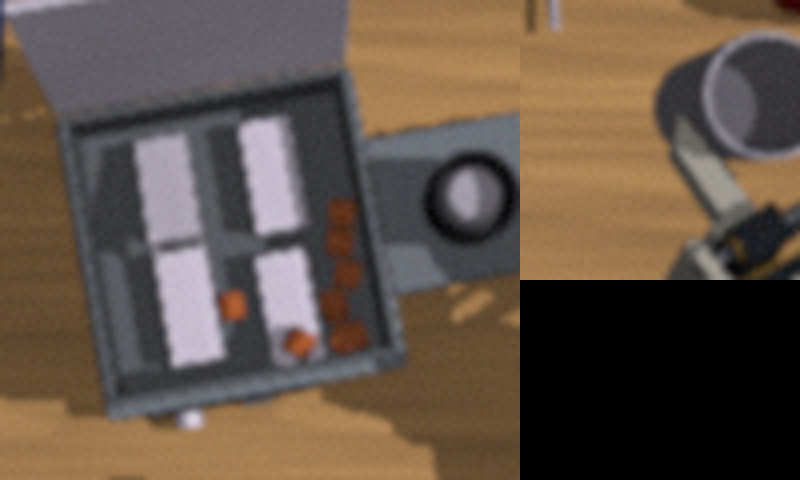

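The left crop shows the four offcuts in the tub, with stones at (342,210), (340,240), (348,272), (333,305), (348,335; wide, maybe two), (300,342) and (232,305). The right crop shows an empty cup. I check the count by colour and look for spills.

```bash
python3 -c "
from h import *
for n in ('top14','side14','side13'):
    im=np.load(n+'.npy'); h=hsv(im); m=(h[...,0]<13)&(h[...,1]>150)&(h[...,2]>50)
    cs,_=cv2.findContours(m.astype(np.uint8),cv2.RETR_EXTERNAL,cv2.CHAIN_APPROX_NONE)
    print(n,[(c[:,0].mean(0).round().astype(int).tolist(),cv2.contourArea(c), im[tuple(c[0,0][::-1])].tolist()) for c in cs if cv2.contourArea(c)>4])
t=np.load('top14.npy'); cv2.imwrite('pics/st14.png',cv2.resize(t[160:215,240:290,::-1],(545,600),interpolation=cv2.INTER_CUBIC))
"
```

```text
top14 [([222, 253], 180.0, [95, 58, 36]), ([264, 205], 14.5, [106, 61, 43]), ([492, 211], 473.5, [95, 60, 37]), ([248, 196], 20.0, [139, 80, 49]), ([275, 200], 59.0, [78, 47, 31]), ([276, 188], 20.5, [90, 51, 31]), ([275, 176], 47.5, [80, 46, 31]), ([446, 134], 910.5, [127, 77, 47]), ([505, 129], 465.5, [75, 46, 26]), ([374, 104], 306.0, [152, 97, 62])]
side14 [([301, 250], 57.0, [100, 64, 40]), ([269, 205], 4.5, [147, 87, 59]), ([509, 200], 150.5, [69, 45, 28]), ([510, 171], 9.0, [69, 44, 28]), ([227, 169], 87.0, [153, 54, 45]), ([510, 162], 8.5, [57, 36, 23]), ([262, 146], 448.0, [118, 57, 45]), ([285, 135], 22.0, [73, 33, 29]), ([332, 142], 695.5, [81, 42, 33]), ([261, 127], 210.0, [116, 47, 42])]
side13 [([296, 246], 14.0, [98, 64, 40]), ([510, 216], 21.5, [82, 53, 33]), ([508, 190], 126.0, [76, 49, 30]), ([223, 168], 45.5, [151, 53, 46]), ([510, 165], 29.5, [57, 36, 23]), ([259, 142], 145.0, [117, 57, 46]), ([315, 132], 22.0, [106, 53, 39]), ([270, 128], 298.5, [113, 46, 41])]
```

View pics/st14.png

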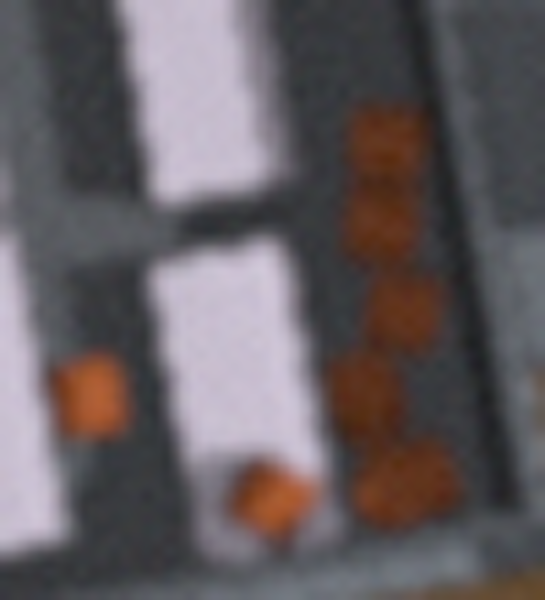

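{"fn": "servo_tool", "kwargs": {"deltas": [[[-0.0301,0.0003,0.0109],[0,0,0]],[[-0.0301,0.0003,0.0109],[0,0,0]],[[-0.0301,0.0003,0.0109],[0,0,0]],[[-0.0301,0.0003,0.0109],[0,0,0]],[[-0.0301,0.0003,0.0109],[0,0,0]],[[-0.0169,0,0.0061],[0,0,0]],[[-0.0056,0,0.0021],[0,0,0]],[[0,0,0],[0,0,0]],[[0,0,0],[0,0,0]]]}}

```text
time: 59.2
tool_pos: [565.9, -331.3, 58.7]
tcp_rot: [3.136, -1.222, 0.529]
contact_force: [-0.6, 0.0, -0.8]
grip_width: 65.4
finger_force: 30.0
```

```bash
python3 -c "
from h import *
to([565,-330,50.5])"
```

```text
t59.20 pos [ 565.9 -331.3   58.7] rpy [179.7 -70.   30.3] q [-1.14  0.95  1.66  1.31  1.32 -1.02] F [-0.6  0.  -0.8] w 65.4
  delta(m) tool axes [-0.0077 -0.0016  0.0027]
```

{"fn": "servo_tool", "kwargs": {"deltas": [[[-0.0038,0,0.0014],[0,0,0]],[[-0.0028,0,0.001],[0,0,0]],[[-0.001,0,0.0003],[0,0,0]],[[0,0,0],[0,0,0]],[[0,0,0],[0,0,0]]]}}

```text
time: 59.82
tool_pos: [565.7, -331.1, 50.2]
tcp_rot: [3.14, -1.223, 0.526]
contact_force: [-1.1, -0.6, 6.2]
grip_width: 65.6
finger_force: 29.9
```

```bash
python3 -c "
from h import *
to([565,-330,50.5])"
```

```text
t59.83 pos [ 565.7 -331.1   50.2] rpy [179.9 -70.1  30.1] q [-1.14  0.97  1.65  1.32  1.31 -1.03] F [-1.1 -0.6  6.2] w 65.6
  delta(m) tool axes [ 0.0003 -0.0013 -0.0002]
```

{"fn": "servo_tool", "kwargs": {"deltas": [[[0,0,0],[0,0,0]],[[0,0,0],[0,0,0]],[[0,0,0],[0,0,0]],[[0,0,0],[0,0,0]],[[-0.0031,0,-0.0085],[0,0,0]],[[-0.0062,0,-0.0171],[0,0,0]],[[-0.0062,0,-0.0171],[0,0,0]],[[-0.0062,0,-0.0171],[0,0,0]],[[-0.0062,0,-0.0171],[0,0,0]],[[-0.0062,0,-0.0171],[0,0,0]],[[0,0,0],[0,0,0]]], "fingers": 1}}

```text
time: 61.2
tool_pos: [478.0, -382.5, 49.6]
tcp_rot: [3.14, -1.222, 0.524]
contact_force: [-0.2, -0.1, -0.1]
grip_width: 91.8
finger_force: 0.0
```

{"fn": "servo_tool", "kwargs": {"deltas": [[[0.0288,0,-0.0105],[0,0,0]],[[0.0288,0,-0.0105],[0,0,0]],[[0.0288,0,-0.0105],[0,0,0]],[[0.0288,0,-0.0105],[0,0,0]],[[0.0288,0,-0.0105],[0,0,0]],[[0.0288,0,-0.0105],[0,0,0]],[[0,0,0],[0,-10,0]],[[0,0,0],[0,-10,0]],[[0,0,0],[0,-10,0]],[[0,0,0],[0,-10,0]],[[0,0,0],[0,-10,0]],[[0,0,0],[0,-10,0]],[[0,0,0],[0,-10,0]],[[0,0,0],[0,0,0]]]}}

```text
time: 62.95
tool_pos: [481.4, -378.5, 233.4]
tcp_rot: [-3.141, -0.001, 0.53]
contact_force: [-0.7, 0.4, -0.9]
grip_width: 91.6
finger_force: 0.0
```

```bash
python3 - <<'E'
from h import *
to([471,-385,235])
np.save('side15.npy',bot.capture('side')); np.save('top15.npy',bot.capture('top'))
t=np.load('top15.npy'); s=np.load('side15.npy')
a=cv2.resize(t[155:205,375:425,::-1],(400,400),interpolation=cv2.INTER_CUBIC); b=cv2.resize(s[140:260,200:320,::-1],(400,400),interpolation=cv2.INTER_CUBIC)
cv2.imwrite('pics/c15.png',np.hstack([a,b]))
E
```

```text
t62.95 pos [ 481.4 -378.5  233.4] rpy [-180.    -0.    30.4] q [-0.79  0.5   1.26  0.    1.39  0.25] F [-0.7  0.4 -0.9] w 91.6
  delta(m) tool axes [-0.0122  0.0004 -0.0016]
```

View pics/c15.png

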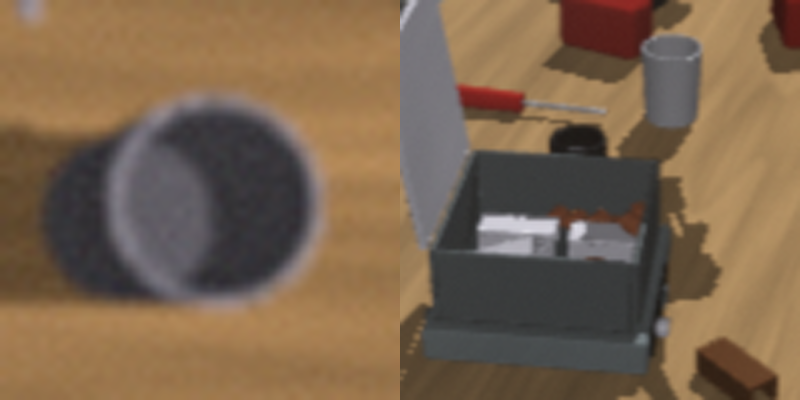

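The left crop shows the cup upright and empty on the bench. The right crop shows a clean bench, with the offcuts and stones in the tub. I do a quick numeric stone-area check and plan the lid push.

```bash
python3 - <<'E'
from h import *; from ik import *
np.set_printoptions(precision=2,suppress=True)
t=np.load('top15.npy').astype(int); r=t[...,0]-t[...,2]
sub=r[165:212,240:292]; big=cv2.resize(sub.astype(np.float32),None,fx=4,fy=4,interpolation=cv2.INTER_CUBIC)
m=(big>30)
for c in blobs(m,60,1e5):
    (x,y),(a,b_),an=cv2.minAreaRect(c); print("blob",(240+x/4).__round__(1),(165+y/4).__round__(1),"mm",round(a/4*2.7),round(b_/4*2.7),"area mm2",round(cv2.contourArea(c)/16*7.3))
# whole tub sum, and bench near the machine
full=cv2.countNonZero((r[140:225,200:292]>30).astype(np.uint8)); print("brown px in box",full)
# lid push: reach of a down tool behind the lid
for x,y,z in ((190,-45,280),(180,-45,270),(165,-45,290),(120,-45,300),(60,-45,280),(0,-45,230),(-50,-45,150)):
    for yaw in (10,100):
        p=M(x,y,z); R=Ro.from_euler('xyz',[180,0,yaw],degrees=True).as_matrix(); q=ik(p,R); print((x,y,z),yaw,p.round(),q,ok(q))
E
```

```text
blob 264.7 205.6 mm 16 16 area mm2 221
blob 290.6 200.2 mm 36 6 area mm2 125
blob 247.8 196.4 mm 18 17 area mm2 258
blob 275.0 189.1 mm 105 30 area mm2 1713
brown px in box 1664
(190, -45, 280) 10 [754.  57. 280.] [-0.03  0.82  0.55 -0.    1.77  1.37] True
(190, -45, 280) 100 [754.  57. 280.] [-0.03  0.82  0.55 -0.    1.77 -0.2 ] True
(180, -45, 270) 10 [744.  55. 270.] [-0.03  0.79  0.63 -0.    1.72  1.37] True
(180, -45, 270) 100 [744.  55. 270.] [-0.03  0.79  0.63  0.    1.72 -0.2 ] True
(165, -45, 290) 10 [729.  53. 290.] [-0.03  0.75  0.66 -0.    1.73  1.36] True
(165, -45, 290) 100 [729.  53. 290.] [-0.03  0.75  0.66 -0.    1.73 -0.21] True
(120, -45, 300) 10 [685.  45. 300.] [-0.05  0.63  0.85 -0.    1.66  1.35] True
(120, -45, 300) 100 [685.  45. 300.] [-0.05  0.63  0.85  0.    1.66 -0.22] True
(60, -45, 280) 10 [626.  35. 280.] [-0.07  0.51  1.12  0.    1.52  1.33] True
(60, -45, 280) 100 [626.  35. 280.] [-0.07  0.51  1.12  0.    1.52 -0.24] True
(0, -45, 230) 10 [567.  24. 230.] [-0.09  0.42  1.4  -0.    1.32  1.3 ] True
(0, -45, 230) 100 [567.  24. 230.] [-0.09  0.42  1.4  -0.    1.32 -0.27] True
(-50, -45, 150) 10 [518.  15. 150.] [-0.12  0.4   1.66 -0.    1.08  1.28] True
(-50, -45, 150) 100 [518.  15. 150.] [-0.12  0.4   1.66  0.    1.08 -0.29] True
```

{"fn": "servo_tool", "kwargs": {"deltas": [[[0,0,-0.01],[0,0,10.2]],[[0,0,-0.01],[0,0,10.2]],[[0,0,-0.01],[0,0,0]],[[0,0,-0.01],[0,0,0]],[[0,0,0],[0,0,0]],[[0,0,0],[0,0,0]]], "fingers": 0}}

```text
time: 63.8
tool_pos: [478.8, -381.0, 273.2]
tcp_rot: [-3.141, 0.0, 0.169]
contact_force: [-0.3, 0.2, 0.2]
grip_width: 36.4
finger_force: 0.0
```

```bash
python3 - <<'E'
from h import *
to(M(120,-190,272)); to(M(188,-50,272))
for uv in ((191.5,121.5),(277.9,106.5)):
    for z in (290,298,305):
        p=ray("top",uv,z)[:2]-[559,68.5]; print(uv,z,"machine",np.round([p@[.985,.174],p@[-.174,.985]],1))
E
```

```text
t63.80 pos [ 478.8 -381.   273.2] rpy [-180.     0.     9.7] q [-0.8   0.48  1.18  0.    1.48  0.6 ] F [-0.3  0.2  0.2] w 36.4
  delta(m) tool axes [ 0.2759 -0.2402  0.0013]
t63.80 pos [ 478.8 -381.   273.2] rpy [-180.     0.     9.7] q [-0.8   0.48  1.18  0.    1.48  0.6 ] F [-0.3  0.2  0.2] w 36.4
  delta(m) tool axes [ 0.3431 -0.3806  0.0013]
(191.5, 121.5) 290 machine [128.3  94.6]
(191.5, 121.5) 298 machine [126.4  93.7]
(191.5, 121.5) 305 machine [124.7  92.8]
(277.9, 106.5) 290 machine [127.9 -94.2]
(277.9, 106.5) 298 machine [126.  -93.4]
(277.9, 106.5) 305 machine [124.3 -92.7]
```

{"fn": "servo_tool", "kwargs": {"deltas": [[[0.0138,-0.012,0],[0,0,0]],[[0.0276,-0.024,0],[0,0,0]],[[0.0276,-0.024,0],[0,0,0]],[[0.0276,-0.024,0],[0,0,0]],[[0.0276,-0.024,0],[0,0,0]],[[0.0276,-0.024,0],[0,0,0]],[[0.0276,-0.024,0],[0,0,0]],[[0.0276,-0.024,0],[0,0,0]],[[0.0276,-0.024,0],[0,0,0]],[[0.0276,-0.024,0],[0,0,0]],[[0.0138,-0.012,0],[0,0,0]],[[0.033,0,0],[0,0,0]],[[0.033,0,0],[0,0,0]],[[0,0,0],[0,0,0]]]}}

```text
time: 65.55
tool_pos: [777.4, -84.8, 269.1]
tcp_rot: [-3.14, 0.003, 0.171]
contact_force: [-0.7, 0.1, 0.8]
grip_width: 0.3
finger_force: 0.0
```

{"fn": "servo_tool", "kwargs": {"deltas": [[[0,-0.028,0],[0,0,0]],[[0,-0.028,0],[0,0,0]],[[0,-0.028,0],[0,0,0]],[[0,-0.028,0],[0,0,0]],[[0,-0.028,0.005],[0,0,0]],[[0,0,0],[0,0,0]],[[0,0,0],[0,0,0]]]}}

```text
time: 66.42
tool_pos: [752.4, 50.7, 268.3]
tcp_rot: [3.141, 0.0, 0.168]
contact_force: [0.5, -0.4, -1.0]
grip_width: 0.1
finger_force: 0.0
```

```bash
cat > lid.py <<'E'
from h import *
o=obs(); p=o["tool_pos"]-[559,68.5,0]; print("machine",np.round([p@[.985,.174,0],p@[-.174,.985,0],p[2]],1),"F",o["contact_force"].round(1),"w",round(o["grip_width"],1),"q",o["joint_positions"].round(2),"t",o["time"])
E
python3 lid.py
```

```text
machine [187.4 -51.2 268.3] F [ 0.5 -0.4 -1. ] w 0.1 q [-0.03  0.81  0.59 -0.    1.74  1.37] t 66.425
```

{"fn": "servo_tool", "kwargs": {"deltas": [[[-0.0124,0,0],[0,0,0]],[[-0.0124,0,0],[0,0,0]],[[-0.0124,0,0],[0,0,0]],[[-0.0124,0,0],[0,0,0]],[[-0.0124,0,0],[0,0,0]],[[-0.0124,0,0],[0,0,0]]]}}

```text
time: 67.18
tool_pos: [679.5, 36.8, 268.9]
tcp_rot: [3.141, -0.002, 0.166]
contact_force: [1.5, -0.7, 1.5]
grip_width: 0.5
finger_force: 1.0
```

{"fn": "servo_tool", "kwargs": {"deltas": [[[-0.013,0,-0.0005],[0,0,0]],[[-0.013,0,0],[0,0,0]],[[-0.015,0,0.003],[0,0,0]],[[-0.015,0,0.004],[0,0,0]],[[0,0,0],[0,0,0]]]}}

```text
time: 67.8
tool_pos: [623.6, 27.8, 262.2]
tcp_rot: [3.141, 0.0, 0.166]
contact_force: [-0.6, 1.3, -0.1]
grip_width: 0.2
finger_force: 0.0
```

```bash
python3 lid.py
```

```text
machine [ 56.5 -51.4 262.2] F [-0.6  1.3 -0.1] w 0.2 q [-0.08  0.51  1.16 -0.    1.47  1.33] t 67.8
```

```bash
python3 -c "
from h import *
s=bot.capture('side'); np.save('side16.npy',s)
cv2.imwrite('pics/lid16.png',cv2.resize(s[90:270,170:350,::-1],(600,600),interpolation=cv2.INTER_CUBIC))"
```

```text
(no output)
```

View pics/lid16.png

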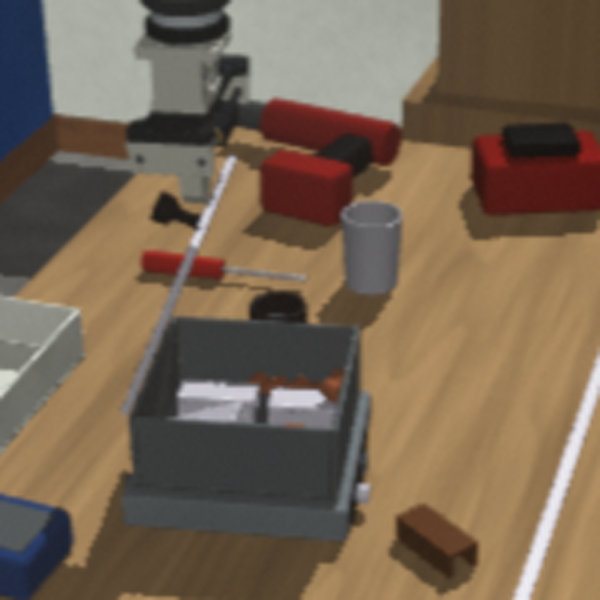

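The lid has come past upright, with its edge at (232,158), and the fingers at (200,190) are behind it. I follow its arc down.

{"fn": "servo_tool", "kwargs": {"deltas": [[[-0.0143,0,0.006],[0,0,0]],[[-0.0143,0,0.006],[0,0,0]],[[-0.0127,0,0.009],[0,0,0]],[[-0.0127,0,0.009],[0,0,0]],[[-0.0106,0,0.0115],[0,0,0]],[[-0.0106,0,0.0115],[0,0,0]]]}}

```text
time: 68.6
tool_pos: [550.6, 15.8, 209.1]
tcp_rot: [3.141, -0.002, 0.168]
contact_force: [0.5, 0.7, -0.2]
grip_width: 0.4
finger_force: 0.5
```

{"fn": "servo_tool", "kwargs": {"deltas": [[[-0.0081,0,0.013],[0,0,0]],[[-0.0081,0,0.013],[0,0,0]],[[-0.0052,0,0.0145],[0,0,0]],[[-0.0052,0,0.0145],[0,0,0]],[[-0.0025,0,0.012],[0,0,0]],[[-0.0025,0,0.01],[0,0,0]],[[0,0,0.004],[0,0,0]],[[0,0,0],[0,0,0]]]}}

```text
time: 69.6
tool_pos: [518.7, 11.1, 127.9]
tcp_rot: [-3.142, 0.0, 0.168]
contact_force: [-0.6, -0.2, 0.2]
grip_width: 0.2
finger_force: 0.0
```

```bash
python3 lid.py
```

```text
machine [-49.7 -49.5 127.9] F [-0.6 -0.2  0.2] w 0.2 q [-0.13  0.43  1.68 -0.    1.03  1.28] t 69.6
```

Now press it down.

{"fn": "servo_tool", "kwargs": {"deltas": [[[0,0,0.003],[0,0,0]],[[0,0,0.002],[0,0,0]],[[0,0,0.0015],[0,0,0]],[[0,0,0],[0,0,0]]]}}

```text
time: 70.1
tool_pos: [518.9, 11.0, 123.5]
tcp_rot: [3.141, -0.002, 0.169]
contact_force: [-4.1, -1.0, 15.1]
grip_width: 0.5
finger_force: 7.8
```

```bash
python3 lid.py
```

```text
machine [-49.5 -49.6 123.5] F [-4.1 -1.  15.1] w 0.5 q [-0.13  0.44  1.69 -0.    1.01  1.28] t 70.1
```

{"fn": "servo_tool", "kwargs": {"deltas": [[[0,0,0.0015],[0,0,0]],[[0,0,0.001],[0,0,0]],[[0,0,0],[0,0,0]]]}}

```text
time: 70.47
tool_pos: [519.1, 11.0, 123.3]
tcp_rot: [3.14, -0.003, 0.169]
contact_force: [-11.3, 0.2, 33.3]
grip_width: 0.6
finger_force: 16.8
```

{"fn": "servo_tool", "kwargs": {"deltas": [[[0,0,-0.01],[0,0,0]],[[0,0,-0.03],[0,0,0]],[[0,0,-0.04],[0,0,0]],[[-0.02,0,-0.04],[0,0,0]],[[-0.03,0,-0.03],[0,0,0]],[[-0.03,0.03,0],[0,0,0]],[[0,0.04,0],[0,0,0]],[[0,0.04,0],[0,0,0]],[[0,0.04,0],[0,0,0]],[[0,0.04,0],[0,0,0]],[[0,0.04,0],[0,0,0]],[[0,0.04,0],[0,0,0]],[[0,0,0],[0,0,0]],[[0,0,0],[0,0,0]]]}}

```text
time: 72.22
tool_pos: [484.8, -268.0, 268.7]
tcp_rot: [-3.141, 0.0, 0.168]
contact_force: [1.1, -0.1, 0.1]
grip_width: 0.5
finger_force: 0.0
```

```bash
python3 - <<'E'
from h import *
t=bot.capture('top'); s=bot.capture('side'); np.save('top17.npy',t); np.save('side17.npy',s)
a=cv2.resize(t[90:290,120:440,::-1],(800,500)); b=s
cv2.imwrite('pics/fin.png',np.vstack([cv2.resize(t[90:290,120:440,::-1],(480,300)),cv2.resize(s[140:290,170:410,::-1],(480,300))]))
to([500,-200,250])
E
```

```text
t72.33 pos [ 484.9 -267.5  269.1] rpy [-180.    -0.     9.7] q [-0.64  0.37  1.37  0.    1.41  0.76] F [ 0.  -0.7  0.1] w 0.3
  delta(m) tool axes [ 0.0262 -0.064   0.0192]
```

View pics/fin.png

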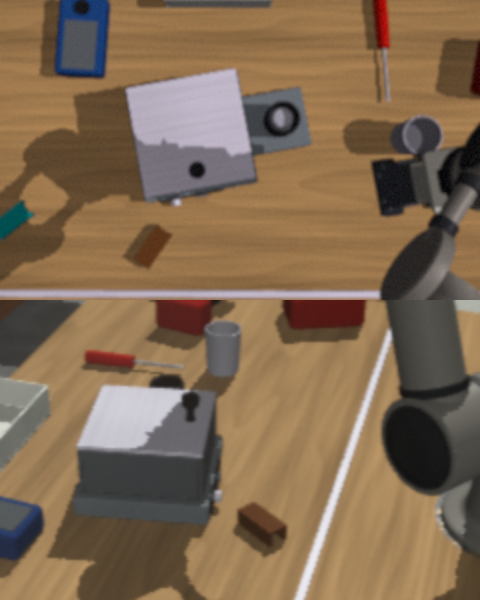

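The lid lies flat on the tub and held at z 123.3 mm against 33 N. The sleeve is on the spigot at (282,118), and the cup stands upright at (420,135). Nothing is spilled on the bench, and the arm is clear.

```bash
python3 -c "
from plant import bot
print(bot.close_job())"
```

```text
the job is handed in; nothing more can be done
None
```

I handed the job in at about 72 s: all four offcuts are in the tub with the stones tipped in after them, the lid is pressed shut, the sleeve is home on the spigot and the empty cup is upright on the bench; the pictures show seven stones clearly, the eighth looked to be in the same corner cluster, and I saw none in the cup or on the bench.

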